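# Unload the glued heel stack and clear the glue-up place

### The job

The glue in the three stacked leather heels has set: working from the top down, lift the iron weight off onto its round wooden stand, then set each heel flat into the cradle of its own size and leather, its round back in the horseshoe. Also stand the glue brush, bristles down, in the tool jar between the tools already there, down to the bottom. Let neither the weight nor any heel tip over.

Things in the scene. Friction and masses are not known exactly. Their poses are not given: they have to be found in the camera images.
- weight_centre (a point): Black cast-iron press weight on top of the stack, round, 55 mm across, 61 mm tall, 0.5 to 0.8 kg. This point is on its axis half-way up (30 mm above its underside); z up. Its lower 30 mm is a plain cylinder to grip; above that it tapers to a knob.
- heel_small_centre (a point): Small heel (top, under the weight): light tan leather block 52 mm wide (y), 62 long (x), 32 high, D-shaped: flat edge at -x, half-round back (radius 26) at +x, straight sides between. This point: its centre, 16 mm above its underside; z up. Grip across its width here, in its upper part: fingertips ending above its underside clear what is below. 0.1 to 0.22 kg.
- heel_medium_centre (a point): Medium heel (middle of the stack): red-brown leather block 57 mm wide (y), 73 long (x), 32 high, D-shaped: flat edge at -x, half-round back (radius 28) at +x, straight sides between. This point: its centre, 16 mm above its underside; z up. Grip across its width here, in its upper part: fingertips ending above its underside clear what is below. 0.1 to 0.22 kg.
- heel_large_centre (a point): Large heel (bottom, on a 12 mm thick board): nearly black, dark brown leather block 62 mm wide (y), 84 long (x), 32 high, D-shaped: flat edge at -x, half-round back (radius 31) at +x, straight sides between. This point: its centre, 16 mm above its underside; z up. Grip across its width here, in its upper part: fingertips ending above its underside clear what is below. 0.1 to 0.22 kg.
- glue_brush_centre (a point): Glue brush, dark blue-black handle, 138 mm tall, standing upright on its bristles on a 10 mm high tin lid; tips if bumped. This point: handle axis, 69 mm above the bristle ends; z from bristles to handle. Handle 19 (x) by 16 mm (y), 47 to 137 mm above the bristle ends: grip it across y near its top. The bristle end, 30 by 18 mm, is offset 10 mm to +x of the handle axis.
- weight_stand_floor (a point): The weight's stand: fixed round dark wooden dish, 88 mm across, 18 mm high. This point is the centre of its floor (10 mm above the table), which is 70 mm wide; the rim stands 8 mm above the floor.
- cradle_small_pocket (a point): Cradle of the small heel: fixed wooden block 88 x 78 x 10 mm; horseshoe of steel rod at +x, straight stop bar at -x, both 8 mm high and 4 mm clear of the heel, sides open for fingers; pocket lined with light tan leather. This point: middle of the pocket floor, 10 mm above the table. A seated heel's x is the cradle's x; its centre is 16 mm above this point.
- cradle_medium_pocket (a point): Cradle of the medium heel: fixed wooden block 99 x 83 x 10 mm; horseshoe of steel rod at +x, straight stop bar at -x, both 8 mm high and 4 mm clear of the heel, sides open for fingers; pocket lined with red-brown leather. This point: middle of the pocket floor, 10 mm above the table. A seated heel's x is the cradle's x; its centre is 16 mm above this point.
- cradle_large_pocket (a point): Cradle of the large heel: fixed wooden block 110 x 88 x 10 mm; horseshoe of steel rod at +x, straight stop bar at -x, both 8 mm high and 4 mm clear of the heel, sides open for fingers; pocket lined with nearly black, dark brown leather. This point: middle of the pocket floor, 10 mm above the table. A seated heel's x is the cradle's x; its centre is 16 mm above this point.
- tool_jar_floor (a point): Fixed round steel jar, 86 mm across outside, 80 inside, rim 90 mm above the table. This point: centre of its floor, 6 mm above the table; z up. Three loose tools (red brush, awl, white bone folder) stand in it, feet near the middle, leaning out on the rim, tops up to 170 mm above the table; pushed gently down between them, a brush slides them aside; if it catches on one, lift and shift it some mm.
There are look-alikes about, which are no part of the job. Leave any purple look-alike of the part that bears glue_brush_centre alone.

How it is judged (in metres and radians):
On the way, in this order (a step that is already met when the one before it is completed fails the run):
1. the iron weight stands in its stand (horizontal distance between weight_centre and weight_stand_floor below 0.012 m and z of weight_centre in the frame of weight_stand_floor below 0.034 m and angle between weight_centre's own z axis and vertical below 0.1 rad), for 0.2 s.
2. the small heel lies flat in the small cradle (horizontal distance between heel_small_centre and cradle_small_pocket below 0.01 m and z of heel_small_centre in the frame of cradle_small_pocket below 0.02 m and angle between heel_small_centre's own z axis and vertical below 0.1 rad and angle between the x axis of heel_small_centre and the x axis of cradle_small_pocket, either way round below 0.2 rad), for 0.2 s.
3. the medium heel lies flat in the medium cradle (horizontal distance between heel_medium_centre and cradle_medium_pocket below 0.01 m and z of heel_medium_centre in the frame of cradle_medium_pocket below 0.02 m and angle between heel_medium_centre's own z axis and vertical below 0.1 rad and angle between the x axis of heel_medium_centre and the x axis of cradle_medium_pocket, either way round below 0.2 rad), for 0.2 s.
4. the large heel lies flat in the large cradle (horizontal distance between heel_large_centre and cradle_large_pocket below 0.01 m and z of heel_large_centre in the frame of cradle_large_pocket below 0.02 m and angle between heel_large_centre's own z axis and vertical below 0.1 rad and angle between the x axis of heel_large_centre and the x axis of cradle_large_pocket, either way round below 0.2 rad), for 0.2 s.
At the end, for the whole second after the job is handed in: Weight upright in its stand (within 12 mm of centre); each heel flat in its own cradle (within 10 mm, 0.2 rad, underside within 4 mm of the floor); brush bristles down in the jar (within 0.8 rad of upright, bristle ends under 26 mm from its floor, middle within 40 mm of its axis); all released (all of step 1 and all of step 2 and all of step 3 and all of step 4 and horizontal distance between glue_brush_centre and tool_jar_floor below 0.04 m and z of glue_brush_centre in the frame of tool_jar_floor below 0.095 m and angle between glue_brush_centre's own z axis and vertical below 0.8 rad); the robot touches nothing.
It fails at once if the iron weight or a heel tips over (angle between any of weight_centre, heel_small_centre, heel_medium_centre, heel_large_centre's own z axis and vertical above 0.7 rad).
It also fails if it takes over 134 s, if anything falls off the work surface, if the arm or the gripper's body presses on something with over 40 N, if the wrist force passes 120 N, or if a joint passes its speed limit or range.

### The arm

A 7-joint arm with a two-finger parallel gripper is mounted at the origin on the work surface; the furniture and walls round the work are solid. World frame = base frame: x ahead of the robot, y to its left, z up, the work surface at z = 0. Lengths are in m, angles in degrees, forces in N, time in s.
With the tool pointing down it reaches from about 0.425 to 0.875 m from the base axis. Payload 4.7 kg.
Tool frame: the origin (TCP) lies midway between the tips of the shut fingers; the grasp point (between the pads) lies 19 mm behind it; z points along the fingers, y is the line along which they close (so a half turn about z gives the same grasp; the last joint's range is limited). The gripper opens to 87 mm and grips with 3 to 60 N. Pads are 19 mm wide; open, the fingers measure 117 mm over their backs; the gripper's body (75 mm by 190 mm) begins 51 mm behind the grasp point.
Start: joints at [-68.692, 18.392, -4.016, 83.108, 1.295, 78.541, -3.26], TCP at [0.228, 0.609, 0.223] pointing down, gripper open.
Joint ranges: [-163.93, 163.93], [-17.29, 119.83], [-79.2, 71.16], [3.27, 140.29], [-89.18, 269.18], [5.43, 117.66], [-154.24, 154.24]. Speed limits (degrees/s): [147.25, 147.25, 180, 180, 180, 180, 180].

### API

Orientations are given as [roll, pitch, yaw] about the fixed x, y, z axes, in that order (R = Rz(yaw) Ry(pitch) Rx(roll)).
In Python, from cell import env, viewer, boxes_of, masks_of gives the robot as it stands. The module is installed in compiled form; this text tells all that it offers.
- The arm moves only by the tool apply_moves, never from a script. Its argument "moves" is a list of rows, each a list of 7 numbers: the shift along the tool's x, y, z scaled (see below), then the turn, a rotation vector about the tool's x, y, z scaled (see below), then the opening, from 0 (shut) to 1 (fully open). A call has 1 to 20 rows; each row is the pose to reach, as a shift and turn from the pose commanded when the call began, along the tool's axes at that moment; what a row does not reach only later rows make up. The controller multiplies each number of a shift by 0.2 m and each number of a turn by 1.5 rad. A row lasts 1/10 s, in which the tool goes at most 50 mm and 8.59 degrees, less where a joint would pass 70% of its speed; a pose out of reach is approached as far as the arm can. A call with a number of a shift or a turn outside -1 to 1 is refused whole. A call with a gripper value outside its range is refused whole. The fingers move at their own pace and stop on an object; "grip_force" is the grip in N (left out, the last holds). Time passes only in rows, so rows that repeat a pose let the fingers close. It gives the time, the measured TCP pose, the force, the opening and the grip force at its end, in the units of the state.
- env.get_obs(): the state, without advancing time (a new reading comes with each control period).
- viewer.read_camera(name): name is "scene" or "top" or "wrist"; returns the picture (420x560x3 uint8, red, green, blue); there is no depth.
- viewer.get_calibration(name): a dict with "fov_y" (degrees; the focal length in pixels is half the picture's height over the tangent of half this angle, whatever the lens; pixels are square), "cx", "cy" (the principal point, pixels), "k1" (the pictures are not rectified: a ray, as slopes to the right and down, at radius r is drawn at 1 + k1 r^2 times it, then the intrinsics apply), "position" and "orientation" of the camera in the world. Camera axes: x right, y up, looking along -z (the intrinsics and any distortion apply to the point x, -y, -z); pixel columns grow to the right and rows downward; lengths in m; the calibration is good to about 2 mm. A picture is of the moment at which its call begins: read the wrist's pose just before it. get_calibration takes no time and is no camera call; for the wrist camera it gives the pose at the moment of the call.
- env.sign_off(): hands the job in; it is judged then, once.
Trained networks look in the newest picture that a camera, given by its name, has taken for a name from the list of things; names that differ only in an ending like _2 or _b are one class to them, and where a whole thing is asked for, a point or a joint stands for the part that bears it (a point fixed in the world has none). Each returns a list of dicts, best first, with "conf" (0 to 1); they miss things now and then, are a little off and sometimes report something else, mostly with a low value. They report only what shows in the picture. A call takes as long as a camera call. They do not tell look-alikes from the thing itself.
- boxes_of(camera, target): "location" ([column, row] in pixels, amid what is visible of it).
- masks_of(camera, target): "pixels" (420x560 bool, what is visible of it) and "location" ([column, row] in pixels, amid what is visible of it).
The state is a dict: "time_s": time; "qpos": joint angles; "joint_velocities": joint speeds; "effort": joint torques, N m; "tool_pos": TCP position; "tool_rot": TCP orientation; "force": force on the tool from outside, world axes, zero at the start; "wrist_torque": the same for the moment, N m; "grip_width": finger opening in m; "grasp_force": force on a finger pad.
Only numpy, scipy, OpenCV 4.12 (cv2) and the standard library are available. Lean on these libraries where they do the work, as an engineer would, in place of code of your own. Each camera call takes 0.05 s, during which the arm holds its last target. There are 200 camera calls.

## Working session

There is one attempt and no reset: what is moved stays moved. The work goes in short steps, Python scripts to look and compute and a tool call to move; the robot and the scene stay as the last step left them, time stands still between calls to the robot, and variables do not carry over. Pictures are saved under pics/ and viewed, at most 14 in all, crops included, and the job is handed in when it is done.

Besides the shell and the picture viewer there is one more tool, called as a command line: name --pt "numbers of a row" for each row, then --argument value for the rest. apply_moves: Moves the arm, as the interface text tells. Shifts and turns lie within -1 to 1; 1 stands for 0.2 m of shift or 1.5 rad of turn. Its arguments: {"type":"object","properties":{"moves":{"type":"array","items":{"type":"array","items":{"type":"number","minimum":-1,"maximum":1}}},"grip_force":{"type":"number"}},"required":["moves"]}

```bash
mkdir -p pics
python3 - <<'E'
from cell import env, viewer, boxes_of, masks_of
import cv2
o=env.get_obs(); print({k:o[k] for k in('time_s','tool_pos','tool_rot','grip_width','force')})
names="weight_centre heel_small_centre heel_medium_centre heel_large_centre glue_brush_centre weight_stand_floor cradle_small_pocket cradle_medium_pocket cradle_large_pocket tool_jar_floor".split()
for c in("top","scene"):
    im=viewer.read_camera(c); cv2.imwrite(f"pics/{c}0.png",im[:,:,::-1])
    print(c,viewer.get_calibration(c))
    for n in names:
        try: print(n,[(round(d['conf'],2),[round(float(v)) for v in d['location']]) for d in boxes_of(c,n)][:4])
        except Exception as e: print(n,e)
E
```

```text
{'time_s': 0.0, 'tool_pos': array([0.22751702, 0.60826867, 0.22144098]), 'tool_rot': array([-1.79887384e+02,  6.34876979e-03,  1.59500860e+02]), 'grip_width': 0.08649745014999953, 'force': array([ 0.46929832, -0.54321346,  0.1140051 ])}
top {'fov_y': 44.26418429314256, 'cx': 281.0831567360533, 'cy': 220.97523378297018, 'k1': -0.1492819408824024, 'position': array([ 0.30349119, -0.01168362,  1.49561649]), 'orientation': array([  7.49154759,  -1.03550324, -89.49048946])}
weight_centre [(0.59, [384, 193])]
heel_small_centre [(0.45, [373, 209])]
heel_medium_centre [(0.57, [369, 211])]
heel_large_centre [(0.47, [322, 205])]
glue_brush_centre [(0.44, [233, 243]), (0.41, [268, 234])]
weight_stand_floor [(0.7, [225, 205])]
cradle_small_pocket [(0.75, [310, 253]), (0.66, [370, 262])]
cradle_medium_pocket [(0.87, [325, 204]), (0.39, [384, 197])]
cradle_large_pocket [(0.63, [179, 202]), (0.58, [380, 208])]
tool_jar_floor []
scene {'fov_y': 46.65907605463643, 'cx': 280.28311107924236, 'cy': 213.73672417720272, 'k1': -0.08075898089529329, 'position': array([-0.24785791, -0.65377492,  0.73766309]), 'orientation': array([ 56.3442427 ,   0.7255807 , -47.80257776])}
weight_centre [(0.66, [420, 235])]
heel_small_centre [(0.59, [415, 254])]
heel_medium_centre [(0.89, [408, 266]), (0.53, [405, 283])]
heel_large_centre [(0.91, [403, 279])]
glue_brush_centre [(0.85, [305, 211]), (0.65, [280, 224]), (0.65, [242, 215])]
weight_stand_floor [(0.8, [262, 209]), (0.63, [305, 212])]
cradle_small_pocket [(0.84, [306, 280])]
cradle_medium_pocket [(0.63, [358, 250]), (0.28, [307, 278])]
cradle_large_pocket [(0.63, [238, 189]), (0.47, [423, 234])]
tool_jar_floor [(0.82, [356, 302])]
```

Run:
```python
import cv2
a=cv2.imread("pics/top0.png")[140:320,120:440]; cv2.imwrite("pics/top0c.png",cv2.resize(a,(800,450),interpolation=cv2.INTER_CUBIC))
a=cv2.imread("pics/scene0.png")[130:370,180:500]; cv2.imwrite("pics/scene0c.png",cv2.resize(a,(800,600),interpolation=cv2.INTER_CUBIC))
```

```text
(no output)
```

View pics/top0c.png

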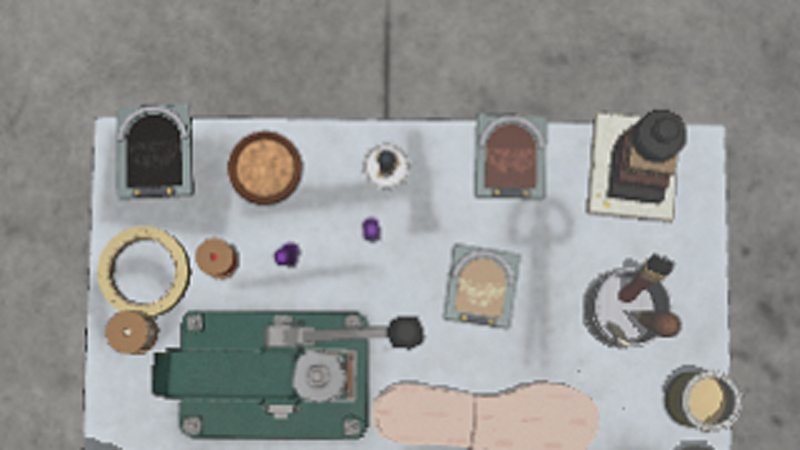

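View pics/scene0c.png

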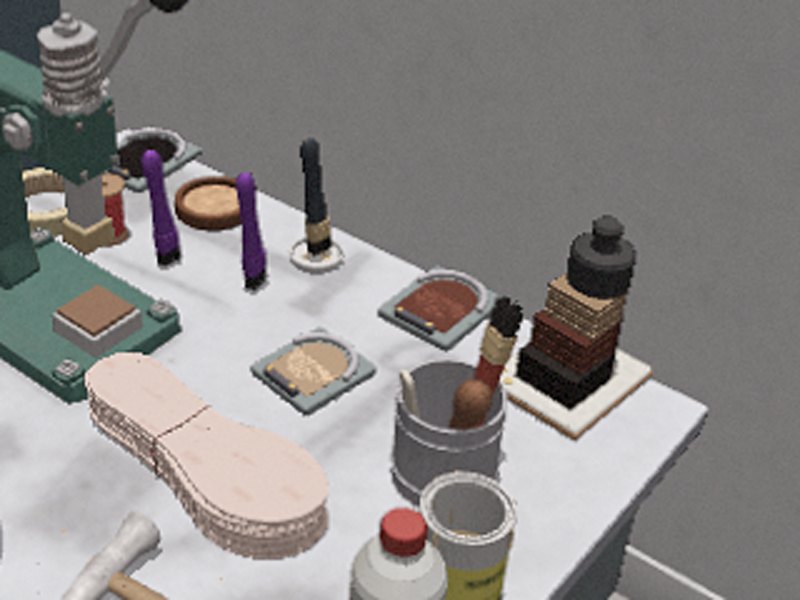

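```bash
cat > h.py <<'E'
from cell import env, viewer, boxes_of, masks_of
import numpy as np, cv2
from scipy.spatial.transform import Rotation as Ro
def K(c):
    f=210/np.tan(np.radians(c['fov_y']/2)); return np.array([[f,0,c['cx']],[0,f,c['cy']],[0,0,1]]),np.array([c['k1'],0,0,0.])
def ray(c,px):
    k,d=K(c); p=cv2.undistortPoints(np.array([[px]],float),k,d)[0,0]
    return Ro.from_euler('xyz',c['orientation'],degrees=True).apply([p[0],-p[1],-1])
def onz(c,px,z):
    r=ray(c,px); o=np.array(c['position']); return o+r*(z-o[2])/r[2]
def proj(c,P):
    k,d=K(c); q=Ro.from_euler('xyz',c['orientation'],degrees=True).inv().apply(np.atleast_2d(P)-c['position'])
    q=q*[1,-1,-1]; return cv2.projectPoints(q,np.zeros(3),np.zeros(3),k,d)[0][:,0]
def go(P,yaw=0):
    "row (6 numbers) from current pose to TCP P, pointing down, yaw"
    o=env.get_obs(); R=Ro.from_euler('xyz',o['tool_rot'],degrees=True)
    s=R.inv().apply(np.array(P)-o['tool_pos'])/0.2
    t=(R.inv()*Ro.from_euler('xyz',[180,0,yaw],degrees=True)).as_rotvec()/1.5
    return np.round(s,3),np.round(t,3)
def stereo(p1,p2):
    c1,c2=viewer.get_calibration('top'),viewer.get_calibration('scene'); a,b=ray(c1,p1),ray(c2,p2); A,B=np.array(c1['position']),np.array(c2['position'])
    s=np.linalg.lstsq(np.c_[a,-b],B-A,rcond=None)[0]; return (A+s[0]*a+B+s[1]*b)/2, np.linalg.norm(A+s[0]*a-B-s[1]*b)
E
python3 - <<'E'
from h import *
c=viewer.get_calibration('top'); s=viewer.get_calibration('scene')
C=lambda x,y:(120+x/2.5,140+y/2.5); S=lambda x,y:(180+x/2.5,130+y/2.5)
np.set_printoptions(precision=3,suppress=True)
for n,p,z in [('Lcr',C(154,155),.01),('stand',C(265,167),.018),('brushlid',C(386,166),.01),('Mcr',C(511,155),.01),('Scr',C(482,286),.01),('jar rim',C(627,305),.09),('weight top',C(665,127),.169),('board',C(630,167),.012),('pressball',C(405,332),.3)]: print(n,onz(c,p,z))
for n,p,z in [('Lcr',S(152,155),.01),('stand',S(214,203),.018),('brushlid',S(317,256),.01),('Mcr',S(440,307),.01),('Scr',S(314,371),.01),('jar rim',S(451,400),.09),('weight top',S(607,224),.169)]: print(n,onz(s,p,z))
print(stereo(C(665,127),S(607,224)),'press ball',stereo(C(405,332),S(168,3)), 'brush top',stereo(C(387,157),S(310,145)))
print(go([.5,.3,.35],90)); print(viewer.get_calibration('wrist'))
E
```

```text
Lcr [0.552 0.255 0.01 ]
stand [0.538 0.123 0.018]
brushlid [ 0.542 -0.017  0.01 ]
Mcr [ 0.557 -0.163  0.01 ]
Scr [ 0.403 -0.129  0.01 ]
jar rim [ 0.378 -0.282  0.09 ]
weight top [ 0.562 -0.31   0.169]
board [ 0.544 -0.303  0.012]
pressball [ 0.34  -0.035  0.3  ]
Lcr [0.565 0.25  0.01 ]
stand [0.53  0.117 0.018]
brushlid [ 0.537 -0.021  0.01 ]
Mcr [ 0.55  -0.164  0.01 ]
Scr [ 0.399 -0.132  0.01 ]
jar rim [ 0.372 -0.291  0.09 ]
weight top [ 0.558 -0.312  0.169]
(array([ 0.562, -0.311,  0.166]), np.float64(0.0008186340228250556)) press ball (array([ 0.338, -0.033,  0.36 ]), np.float64(0.001926048187487268)) brush top (array([ 0.529, -0.017,  0.143]), np.float64(0.0018996205755384599))
(array([-1.816, -0.969, -0.637]), array([ 0.   , -0.   ,  0.809]))
{'fov_y': 61.68263636814864, 'cx': 281.4274044535952, 'cy': 205.20861320555696, 'k1': 0.0042319436525122146, 'position': array([0.147, 0.638, 0.385]), 'orientation': array([-17.802,   0.068,  69.481])}
```

apply_moves --pt "-0.5 -0.3 -0.4 0 0 0.2 1" --pt "-0.93 -0.6 -0.4 0 0 0.5 1" --pt "-0.93 -0.6 -0.4 0 0 0.9 1" --pt "-0.93 -0.6 -0.4 0 0 0.9 1" --pt "-0.93 -0.6 -0.4 0 0 0.9 1" --pt "-0.93 -0.6 -0.4 0 0 0.9 1" --pt "-0.93 -0.6 -0.4 0 0 0.9 1" --pt "-0.93 -0.6 -0.4 0 0 0.9 1" --pt "-0.93 -0.6 -0.4 0 0 0.9 1" --pt "-0.93 -0.6 -0.4 0 0 0.9 1"

```text
time_s: 2.1
tool_pos: [0.3599, 0.4313, 0.3027]
tool_rot: [180.0, -0.0, 82.1]
force: [0.7, -0.4, 0.2]
grip_width: 0.0872
grasp_force: 0.0
```

```bash
python3 -c "
from h import *
print(go([.50,.27,.3],0)); print(env.get_obs()['qpos'],env.get_obs()['tool_rot'])"
```

```text
(array([-0.703,  0.805,  0.013]), array([-0.   , -0.   ,  0.956]))
[-60.59754272   5.91772756   8.44494784  89.01965536  -0.86961749
  85.11091819 -59.99837582] [ 1.79991071e+02 -1.32904535e-02  8.21247008e+01]
```

apply_moves --pt "-0.7 0.8 0 0 0 0.955 1" --pt "-0.7 0.8 0 0 0 0.955 1" --pt "-0.7 0.8 0 0 0 0.955 1" --pt "-0.7 0.8 0 0 0 0.955 1" --pt "-0.7 0.8 0 0 0 0.955 1" --pt "-0.7 0.8 0 0 0 0.955 1" --pt "-0.7 0.8 0 0 0 0.955 1" --pt "-0.7 0.8 0 0 0 0.955 1" --pt "-0.7 0.8 0 0 0 0.955 1" --pt "-0.7 0.8 0 0 0 0.955 1" --pt "-0.7 0.8 0 0 0 0.955 1"

```text
time_s: 3.2
tool_pos: [0.4992, 0.2708, 0.3026]
tool_rot: [-180.0, -0.0, 0.3]
force: [0.7, 1.0, 0.0]
grip_width: 0.0872
grasp_force: 0.0
```

```bash
cat >> h.py <<'E'
np.set_printoptions(precision=4,suppress=True)
def look(f,names=()):
    c=viewer.get_calibration('wrist'); im=viewer.read_camera('wrist'); cv2.imwrite(f'pics/{f}.png',im[:,:,::-1])
    out={}
    for n,z in names:
        for d in masks_of('wrist',n)[:2]:
            m=d['pixels'].astype(np.uint8); (x,y),w,a=cv2.minAreaRect(cv2.findNonZero(m)); P=[onz(c,q,z) for q in cv2.boxPoints(((x,y),w,a))]
            e=P[1]-P[0]; g=P[2]-P[1]; print(n,round(d['conf'],2),'rect c',np.mean(P,0),'size',np.linalg.norm(e).round(4),np.linalg.norm(g).round(4),'angs',np.degrees(np.arctan2([e[1],g[1]],[e[0],g[0]])).round(1),'px',(round(x),round(y)))
    return c,im
E
python3 -c "
from h import *
c,im=look('w1',[('cradle_large_pocket',.01),('weight_stand_floor',.018),('glue_brush_centre',.1),('cradle_medium_pocket',.01)])
print(c['position'],c['orientation'],env.get_obs()['tool_pos'])"
```

```text
cradle_large_pocket 0.81 rect c [0.5562 0.255  0.01  ] size 0.087 0.1098 angs [ -86.5 -173.7] px (294, 112)
weight_stand_floor 0.68 rect c [0.5374 0.1264 0.018 ] size 0.0841 0.086 angs [ -23.6 -114.2] px (397, 129)
glue_brush_centre 0.87 rect c [0.4371 0.1024 0.1   ] size 0.0209 0.0973 angs [ -47.6 -138.5] px (431, 229)
glue_brush_centre 0.85 rect c [0.5434 0.0121 0.1   ] size 0.0212 0.0605 angs [  -4.7 -104.2] px (534, 133)
[0.582 0.271 0.465] [-17.8032  -0.067  -89.7579] [0.4992 0.2708 0.3026]
```

View pics/w1.png

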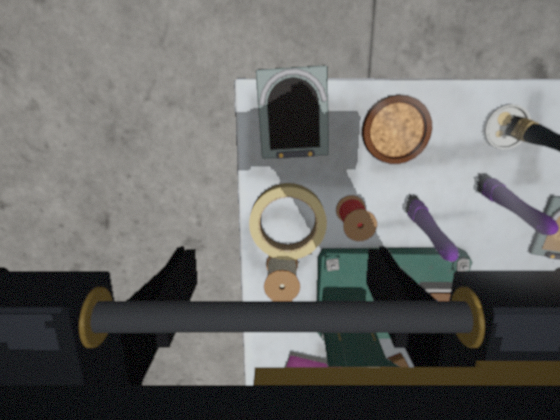

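apply_moves --pt "0 0.25 0 0 0 0 1" --pt "0 0.5 0 0 0 0 1" --pt "0 0.75 0 0 0 0 1" --pt "0 1 0 0 0 0 1" --pt "0 1 0 0 0 0 1" --pt "0 1 0 0 0 0 1"

```text
time_s: 4.05
tool_pos: [0.4996, 0.0695, 0.303]
tool_rot: [-179.9, -0.0, -0.1]
force: [-0.4, 1.2, -0.1]
grip_width: 0.087
grasp_force: 0.0
```

```bash
python3 -c "
from h import *
c,im=look('w2',[('weight_stand_floor',.018),('glue_brush_centre',.1),('cradle_medium_pocket',.01)])
"
```

```text
glue_brush_centre 0.77 rect c [0.4381 0.0921 0.1   ] size 0.0787 0.0162 angs [ -9.6 -99.2] px (261, 227)
glue_brush_centre 0.76 rect c [ 0.5358 -0.0151  0.1   ] size 0.0228 0.054 angs [ -53.2 -140.4] px (363, 139)
cradle_medium_pocket 0.88 rect c [ 0.5549 -0.1618  0.01  ] size 0.1064 0.0843 angs [ -1.2 -97.7] px (466, 113)
cradle_medium_pocket 0.46 rect c [ 0.3784 -0.2809  0.01  ] size 0.0777 0.0865 angs [ -90.1 -166.6] px (530, 244)
```

apply_moves --pt "0 0.25 0 0 0 0 1" --pt "0 0.5 0 0 0 0 1" --pt "0 0.75 0 0 0 0 1" --pt "0 1 0 0 0 0 1" --pt "0 1 0 0 0 0 1" --pt "0 1 0 0 0 0 1"

```text
time_s: 4.85
tool_pos: [0.4999, -0.1294, 0.3025]
tool_rot: [-180.0, 0.0, 0.0]
force: [0.1, 1.9, -0.5]
grip_width: 0.087
grasp_force: 0.0
```

```bash
python3 -c "
from h import *
c,im=look('w3',[('cradle_medium_pocket',.01),('cradle_small_pocket',.01),('weight_centre',.17),('glue_brush_centre',.1)])
"
```

```text
cradle_medium_pocket 0.83 rect c [ 0.5549 -0.1634  0.01  ] size 0.0997 0.0824 angs [ -0.4 -90. ] px (308, 114)
cradle_small_pocket 0.98 rect c [ 0.401  -0.1295  0.01  ] size 0.0925 0.0784 angs [ -8.4 -97.8] px (281, 229)
cradle_small_pocket 0.21 rect c [0.5374 0.1252 0.01  ] size 0.0907 0.0893 angs [-89.9 171.8] px (80, 128)
weight_centre 0.71 rect c [ 0.5622 -0.2909  0.17  ] size 0.0618 0.051 angs [ -90.1 -168.3] px (479, 118)
glue_brush_centre 0.88 rect c [0.4379 0.0804 0.1   ] size 0.1087 0.0189 angs [ -47.9 -140.7] px (93, 228)
glue_brush_centre 0.74 rect c [ 0.4646 -0.0071  0.1   ] size 0.081 0.0194 angs [ -36.6 -125.9] px (169, 205)
```

apply_moves --pt "0 0.25 0 0 0 0 1" --pt "0 0.5 0 0 0 0 1" --pt "0 0.8 -0.2 0 0 0 1" --pt "0 0.8 -0.2 0 0 0 1" --pt "0 0.8 -0.2 0 0 0 1"

```text
time_s: 5.6
tool_pos: [0.4998, -0.2924, 0.3441]
tool_rot: [179.8, -0.1, -0.2]
force: [-0.2, 0.0, 0.2]
grip_width: 0.0869
grasp_force: 0.0
```

```bash
python3 -c "
from h import *
c,im=look('w4',[('weight_centre',.14),('heel_small_centre',.108),('heel_medium_centre',.076),('heel_large_centre',.044),('cradle_small_pocket',.01),('tool_jar_floor',.09)])
"
```

```text
weight_centre 0.81 rect c [ 0.5598 -0.3132  0.14  ] size 0.0524 0.0541 angs [ -90.2 -177.9] px (300, 116)
heel_small_centre 0.61 rect c [ 0.5311 -0.3083  0.108 ] size 0.0193 0.0533 angs [ -18.6 -107.5] px (294, 141)
heel_medium_centre 0.77 rect c [ 0.5294 -0.2969  0.076 ] size 0.0362 0.0731 angs [ -50.5 -138.4] px (283, 138)
heel_large_centre 0.88 rect c [ 0.5056 -0.3045  0.044 ] size 0.0091 0.0602 angs [-10.4 -99.7] px (289, 154)
cradle_small_pocket 0.67 rect c [ 0.4031 -0.1308  0.01  ] size 0.077 0.0957 angs [-90.3 175.7] px (172, 218)
tool_jar_floor 0.98 rect c [ 0.3891 -0.2904  0.09  ] size 0.0798 0.1133 angs [ -90.3 -178.7] px (279, 248)
```

View pics/w4.png

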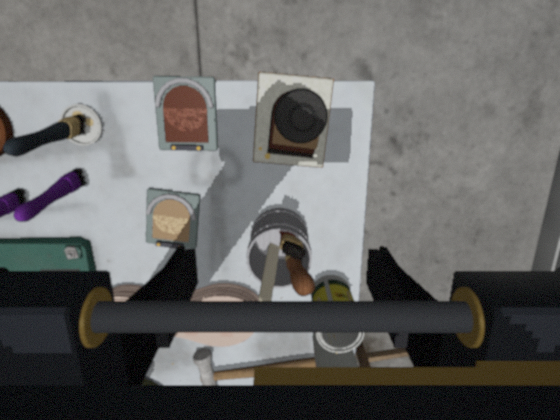

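apply_moves --pt "0.3 0.1 0 0 0 0 1" --pt "0.3 0.1 0.2 0 0 0 1" --pt "0.3 0.1 0.45 0 0 0 1" --pt "0.3 0.1 0.7 0 0 0 1" --pt "0.3 0.1 0.7 0 0 0 1" --pt "0.3 0.1 0.7 0 0 0 1"

```text
time_s: 6.55
tool_pos: [0.5603, -0.3083, 0.2031]
tool_rot: [-180.0, 0.0, 0.1]
force: [-0.4, -0.5, 1.2]
grip_width: 0.0874
grasp_force: 0.0
```

```bash
python3 -c "
from h import *
c,im=look('w5',[('weight_centre',.14),('heel_small_centre',.108),('heel_medium_centre',.076),('heel_large_centre',.044)])
print(go([.561,-.312,.119],0), env.get_obs()['tool_rot'])
"
```

```text
weight_centre 0.95 rect c [ 0.5639 -0.3135  0.14  ] size 0.0503 0.059 angs [ -89.9 -177.6] px (288, 213)
heel_small_centre 0.76 rect c [ 0.5644 -0.2992  0.108 ] size 0.0708 0.0297 angs [ -41.4 -131.5] px (270, 199)
heel_medium_centre 0.8 rect c [ 0.5624 -0.2954  0.076 ] size 0.078 0.0334 angs [ -45.9 -135.6] px (267, 190)
heel_large_centre 0.67 rect c [ 0.5787 -0.3059  0.044 ] size 0.0543 0.0222 angs [ -75.1 -164. ] px (279, 165)
(array([-0.003,  0.01 ,  0.433]), array([ 0.001, -0.003,  0.001])) [179.9163  -0.2556   0.0888]
```

View pics/w5.png

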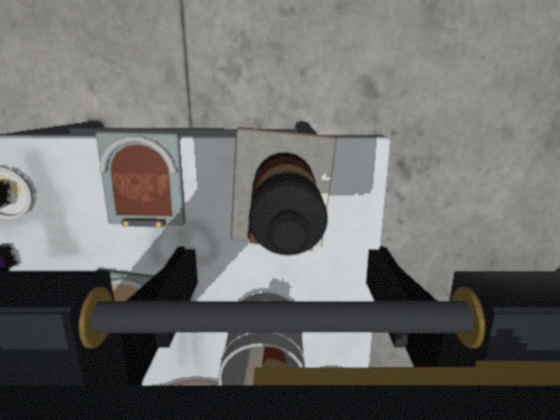

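apply_moves --pt "0.01 0.015 0.2 0 0 0 1" --pt "0.01 0.015 0.35 0 0 0 1" --pt "0.01 0.015 0.425 0 0 0 1" --pt "0.01 0.015 0.425 0 0 0 1" --pt "0.01 0.015 0.425 0 0 0 0.4" --pt "0.01 0.015 0.425 0 0 0 0.4" --pt "0.01 0.015 0.425 0 0 0 0.4" --pt "0.01 0.015 0.425 0 0 0 0.4" --pt "0.01 0.015 0.425 0 0 0 0.4" --pt "0.01 0.015 0.425 0 0 0 0.4" --grip_force 40

```text
time_s: 7.8
tool_pos: [0.5623, -0.3126, 0.1181]
tool_rot: [180.0, -0.1, 0.1]
force: [-0.1, 0.3, 1.4]
grip_width: 0.0536
grasp_force: 40.0
```

apply_moves --pt "0 0 -0.1 0 0 0 0.4" --pt "0 0 -0.3 0 0 0 0.4" --pt "0 0 -0.5 0 0 0 0.4" --pt "0 0 -0.65 0 0 0 0.4" --pt "0 -0.2 -0.65 0 0 0 0.4" --pt "0 -0.45 -0.65 0 0 0 0.4" --pt "0 -0.7 -0.65 0 0 0 0.4" --pt "0 -1 -0.65 0 0 0 0.4" --pt "0 -1 -0.65 0 0 0 0.4" --pt "0 -1 -0.65 0 0 0 0.4"

```text
time_s: 8.8
tool_pos: [0.5614, -0.1075, 0.2461]
tool_rot: [-179.9, 0.2, 0.5]
force: [-0.8, 0.4, -4.4]
grip_width: 0.0537
grasp_force: 40.0
```

apply_moves --pt "0 -0.2 0 0 0 0 0.4" --pt "-0.05 -0.45 0 0 0 0 0.4" --pt "-0.1 -0.7 0 0 0 0 0.4" --pt "-0.12 -1 0 0 0 0 0.4" --pt "-0.12 -1 0 0 0 0 0.4" --pt "-0.12 -1 0 0 0 0 0.4"

```text
time_s: 9.4
tool_pos: [0.5368, 0.09, 0.2465]
tool_rot: [180.0, 0.1, 0.3]
force: [-0.8, -0.5, -6.1]
grip_width: 0.0536
grasp_force: 40.0
```

```bash
python3 -c "
from h import *
c,im=look('w6',[('weight_stand_floor',.018),('weight_centre',.24)])
print(go([.5375,.1255,.15],0))
hsv=cv2.cvtColor(im,cv2.COLOR_RGB2HSV)
"
```

```text
weight_stand_floor 0.93 rect c [0.5379 0.1236 0.018 ] size 0.0832 0.0836 angs [ -59.7 -148.6] px (251, 166)
weight_centre 0.76 rect c [0.5219 0.0906 0.24  ] size 0.0734 0.064 angs [ -35.1 -126.9] px (280, 278)
(array([-0.001, -0.205,  0.485]), array([ 0.001,  0.   , -0.002]))
```

View pics/w6.png

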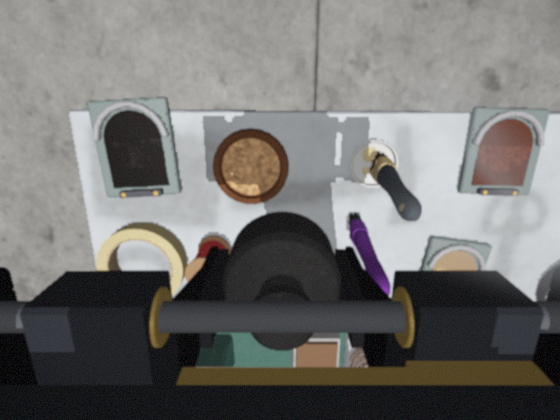

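apply_moves --pt "0 -0.18 0 0 0 0 0.4" --pt "0 -0.18 0.2 0 0 0 0.4" --pt "0 -0.18 0.45 0 0 0 0.4" --pt "0 -0.18 0.7 0 0 0 0.4" --pt "0 -0.18 0.85 0 0 0 0.4" --pt "0 -0.18 0.85 0 0 0 0.4" --pt "0 -0.18 0.85 0 0 0 0.4" --pt "0 -0.18 0.85 0 0 0 0.4"

```text
time_s: 10.35
tool_pos: [0.5399, 0.1233, 0.0801]
tool_rot: [-179.9, -0.3, -0.0]
force: [0.3, -0.1, -4.5]
grip_width: 0.0536
grasp_force: 40.0
```

```bash
python3 -c "
from h import *
c,im=look('w7',[('weight_stand_floor',.018),('weight_centre',.1)])
print(env.get_obs()['tool_pos'],proj(c,[[.538,.124,.01]]))
"
```

```text
weight_stand_floor 0.59 rect c [0.5507 0.1252 0.018 ] size 0.0805 0.064 angs [ -88.9 -176.1] px (278, 203)
weight_centre 0.65 rect c [0.5402 0.124  0.1   ] size 0.0614 0.0541 angs [ -35.9 -127.6] px (279, 278)
[0.5391 0.1241 0.0797] [[280.0043 219.1571]]
```

View pics/w7.png

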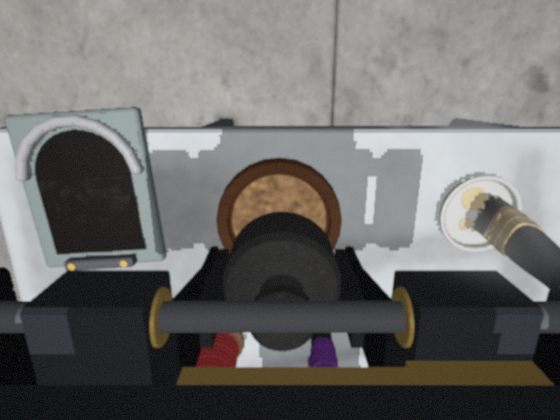

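apply_moves --pt "-0.005 0 0.1 0 0 0 0.4" --pt "-0.005 0 0.2 0 0 0 0.4" --pt "-0.005 0 0.25 0 0 0 0.4" --pt "-0.005 0 0.28 0 0 0 0.4" --pt "-0.005 0 0.29 0 0 0 0.4" --pt "-0.005 0 0.29 0 0 0 0.4"

```text
time_s: 11.1
tool_pos: [0.5372, 0.124, 0.0203]
tool_rot: [-180.0, -0.1, 0.1]
force: [-0.6, 0.3, -5.4]
grip_width: 0.0532
grasp_force: 40.0
```

apply_moves --pt "0 0 0.006 0 0 0 0.4" --pt "0 0 0.006 0 0 0 0.6" --pt "0 0 0.006 0 0 0 0.85" --pt "0 0 0.006 0 0 0 0.85" --pt "0 0 -0.02 0 0 0 0.85" --pt "0 0 -0.1 0 0 0 0.85" --pt "0 0 -0.35 0 0 0 1" --pt "0 0 -0.6 0 0 0 1" --pt "0 0 -0.8 0 0 0 1" --pt "0 0 -0.8 0 0 0 1"

```text
time_s: 12.1
tool_pos: [0.5408, 0.1244, 0.1872]
tool_rot: [-179.7, -0.7, 0.0]
force: [0.2, 0.6, -0.1]
grip_width: 0.0865
grasp_force: 0.0
```

```bash
python3 -c "
from h import *
c,im=look('w8',[('weight_centre',.04),('weight_stand_floor',.018)])
for d in boxes_of('wrist','weight_centre'): print(d)
print(go([.53,-.075,.25],0),proj(c,[[.538,.124,.04]]))
"
```

```text
weight_centre 0.83 rect c [0.5369 0.1238 0.04  ] size 0.0525 0.0587 angs [ -89.9 -178.5] px (282, 193)
weight_stand_floor 0.57 rect c [0.5386 0.1248 0.018 ] size 0.0815 0.087 angs [ -90.  -177.9] px (282, 184)
{'location': [545.4, 172.2], 'conf': 0.73}
{'location': [283.3, 194.3], 'conf': 0.7}
(array([-0.03 ,  0.994, -0.355]), array([0.   , 0.001, 0.001])) [[282.2405 192.6215]]
```

View pics/w8.png

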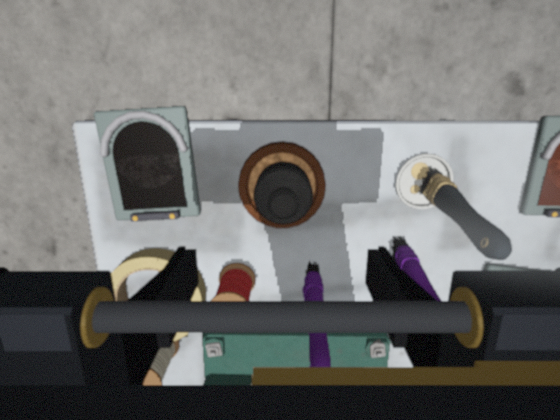

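apply_moves --pt "0 0 -0.35 0 0 0 1" --pt "0 0.25 -0.35 0 0 0 1" --pt "0 0.5 -0.35 0 0 0 1" --pt "0 0.75 -0.35 0 0 0 1" --pt "0 1 -0.35 0 0 0 1" --pt "0 1 -0.35 0 0 0 1"

```text
time_s: 12.9
tool_pos: [0.5347, -0.0851, 0.2489]
tool_rot: [179.8, 0.1, -0.6]
force: [0.2, 0.2, 0.0]
grip_width: 0.0873
grasp_force: 0.0
```

apply_moves --pt "0 0.25 0 0 0 0 1" --pt "0 0.5 0 0 0 0 1" --pt "0 0.75 0 0 0 0 1" --pt "0 1 0 0 0 0 1" --pt "0 1 0 0 0 0 1" --pt "0 1 0 0 0 0 1"

```text
time_s: 13.5
tool_pos: [0.5355, -0.2777, 0.2479]
tool_rot: [180.0, 0.2, -0.2]
force: [-0.5, 0.2, 0.7]
grip_width: 0.0868
grasp_force: 0.0
```

```bash
python3 -c "
from h import *
c,im=look('w9',[('heel_small_centre',.108),('heel_medium_centre',.076),('heel_large_centre',.044)])
print(env.get_obs()['tool_pos'])
"
```

```text
heel_small_centre 0.9 rect c [ 0.5563 -0.3116  0.108 ] size 0.0635 0.0511 angs [ -7.8 -98.2] px (320, 165)
heel_medium_centre 0.74 rect c [ 0.5586 -0.2907  0.076 ] size 0.0781 0.0259 angs [ -31.9 -120.8] px (295, 156)
heel_medium_centre 0.65 rect c [ 0.391  -0.2833  0.076 ] size 0.1264 0.0746 angs [ -17.7 -110.3] px (287, 306)
heel_large_centre 0.73 rect c [ 0.55   -0.2851  0.044 ] size 0.0849 0.0163 angs [ -19.5 -109. ] px (288, 159)
[ 0.5377 -0.2738  0.2489]
```

View pics/w9.png

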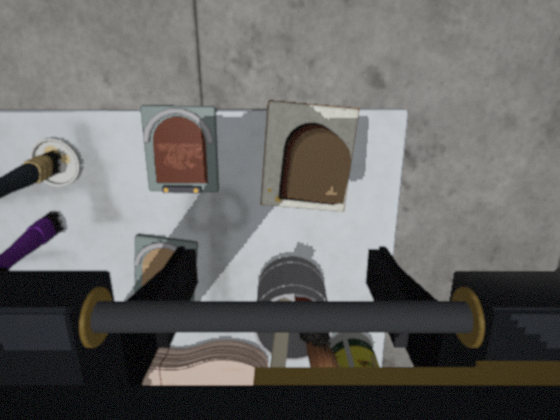

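apply_moves --pt "0.1 0.18 0 0 0 0.093 1" --pt "0.1 0.18 0.2 0 0 0.093 1" --pt "0.1 0.18 0.4 0 0 0.093 1" --pt "0.1 0.18 0.6 0 0 0.093 1" --pt "0.1 0.18 0.6 0 0 0.093 1" --pt "0.1 0.18 0.6 0 0 0.093 1"

```text
time_s: 14.3
tool_pos: [0.5577, -0.3108, 0.1301]
tool_rot: [-180.0, 0.0, -7.8]
force: [0.3, 0.4, 0.8]
grip_width: 0.0868
grasp_force: 0.0
```

```bash
python3 -c "
from h import *
c,im=look('w10',[('heel_small_centre',.108),('heel_medium_centre',.076)])
print(go([.5563,-.3116,.083],-8),env.get_obs()['tool_pos'])
"
```

```text
heel_small_centre 0.86 rect c [ 0.559 -0.313  0.108] size 0.0486 0.0692 angs [-97.8 174.5] px (284, 239)
heel_medium_centre 0.75 rect c [ 0.5792 -0.3116  0.076 ] size 0.0515 0.0278 angs [ -88.4 -177.1] px (277, 193)
(array([-0.013, -0.004,  0.247]), array([ 0.001, -0.003,  0.002])) [ 0.5586 -0.3126  0.1324]
```

apply_moves --pt "0 0 0.15 0 0 0 1" --pt "0 0 0.24 0 0 0 1" --pt "0 0 0.24 0 0 0 1" --pt "0 0 0.24 0 0 0 0.4" --pt "0 0 0.24 0 0 0 0.4" --pt "0 0 0.24 0 0 0 0.4" --pt "0 0 0.24 0 0 0 0.4" --pt "0 0 0.24 0 0 0 0.4" --pt "0 0 0.24 0 0 0 0.4" --grip_force 25

```text
time_s: 15.35
tool_pos: [0.5572, -0.3122, 0.0819]
tool_rot: [-180.0, -0.0, -7.9]
force: [-0.6, 0.3, 2.1]
grip_width: 0.0516
grasp_force: 25.0
```

apply_moves --pt "0 0 -0.03 0 0 0 0.4" --pt "0 0 -0.1 0 0 0 0.4" --pt "0 0 -0.3 0 0 0 0.4" --pt "0 0 -0.6 0 0 0 0.4" --pt "0 0 -0.8 0 0 0 0.4" --pt "0 0 -0.8 0 0 0 0.4" --pt "0 0 -0.8 0 0 0 0.4"

```text
time_s: 16.05
tool_pos: [0.5575, -0.3129, 0.2439]
tool_rot: [180.0, -0.2, -7.9]
force: [-0.1, 0.1, -1.9]
grip_width: 0.0517
grasp_force: 25.0
```

```bash
python3 -c "
from h import *
print(go([.402,-.13,.2],-8.5),env.get_obs()['tool_pos'],env.get_obs()['grip_width'])
"
```

```text
(array([-0.897, -0.799,  0.216]), array([ 0.   , -0.002,  0.007])) [ 0.5575 -0.3129  0.2439] 0.05171797618998453
```

apply_moves --pt "-0.1 -0.25 0 0 0 0 0.4" --pt "-0.3 -0.45 0 0 0 0 0.4" --pt "-0.5 -0.65 0 0 0 0 0.4" --pt "-0.7 -0.8 0 0 0 0 0.4" --pt "-0.8 -0.8 0 0 0 0 0.4" --pt "-0.8 -0.8 0.0 0 0 0 0.4" --pt "-0.8 -0.8 0.0 0 0 0 0.4"

```text
time_s: 16.75
tool_pos: [0.4198, -0.1307, 0.2402]
tool_rot: [179.9, 0.1, -7.8]
force: [1.0, -0.6, -0.5]
grip_width: 0.0517
grasp_force: 25.0
```

```bash
python3 -c "
from h import *
c,im=look('w11',[('cradle_small_pocket',.01),('heel_small_centre',.2)])
print(go([.402,-.13,.1],-8.5),env.get_obs()['tool_pos'],env.get_obs()['qpos'],c['position'])
"
```

```text
cradle_small_pocket 0.63 rect c [ 0.4052 -0.1287  0.01  ] size 0.0766 0.0825 angs [-97.8 173.9] px (280, 180)
heel_small_centre 0.76 rect c [ 0.3844 -0.1266  0.2   ] size 0.0696 0.1057 angs [-97.8 175.1] px (282, 278)
heel_small_centre 0.65 rect c [ 0.427  -0.2297  0.2   ] size 0.0498 0.0734 angs [ -51.3 -140.2] px (441, 198)
(array([-0.096, -0.001,  0.709]), array([-0.001, -0.001,  0.005])) [ 0.4208 -0.1329  0.2419] [-45.9731 -17.2345  50.8527 110.6835  13.4249  80.5877 -96.7021] [ 0.5022 -0.1422  0.4023]
```

View pics/w11.png

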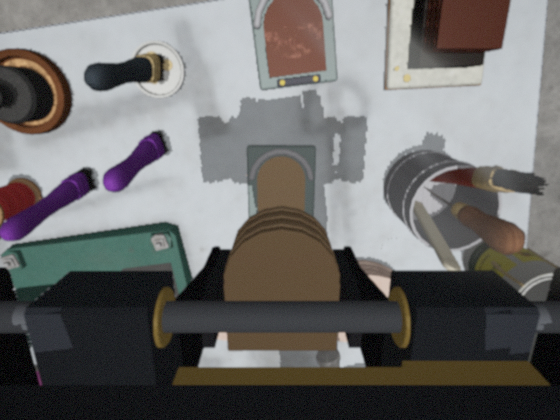

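apply_moves --pt "0 0 0.1 0 0 0.003 0.4" --pt "0 0 0.25 0 0 0.003 0.4" --pt "0 0 0.4 0 0 0.003 0.4" --pt "0 0 0.6 0 0 0.003 0.4" --pt "0 0 0.7 0 0 0.003 0.4" --pt "0 0 0.7 0 0 0.003 0.4" --pt "0 0 0.7 0 0 0.003 0.4"

```text
time_s: 17.6
tool_pos: [0.4213, -0.1326, 0.1025]
tool_rot: [180.0, -0.1, -8.3]
force: [0.5, -0.3, -1.2]
grip_width: 0.0518
grasp_force: 25.0
```

```bash
python3 -c "
from h import *
c,im=look('w12',[('cradle_small_pocket',.01),('heel_small_centre',.06)])
print(go([.402,-.13,.018],-8.5),env.get_obs()['tool_pos'],env.get_obs()['qpos'])
# rod bounding
g=cv2.cvtColor(im,cv2.COLOR_RGB2HSV)
for P in ([.402,-.13,.01],[.446,-.1365,.01]): print(proj(c,P))
"
```

```text
cradle_small_pocket 0.92 rect c [ 0.4178 -0.1306  0.01  ] size 0.0762 0.0581 angs [-98.3 174.1] px (278, 210)
heel_small_centre 0.77 rect c [ 0.3849 -0.1277  0.06  ] size 0.0698 0.1066 angs [-98.3 174.5] px (281, 278)
heel_small_centre 0.61 rect c [ 0.4349 -0.1331  0.06  ] size 0.0618 0.0473 angs [-98.3 174.1] px (278, 210)
(array([-0.102,  0.005,  0.425]), array([-0.001, -0.002,  0.003])) [ 0.4221 -0.132   0.1031] [-49.1827  -6.8128  61.3587 121.4709   6.7034  61.7948 -89.3582]
[[280.725  230.3489]]
[[280.7951 174.4238]]
```

View pics/w12.png

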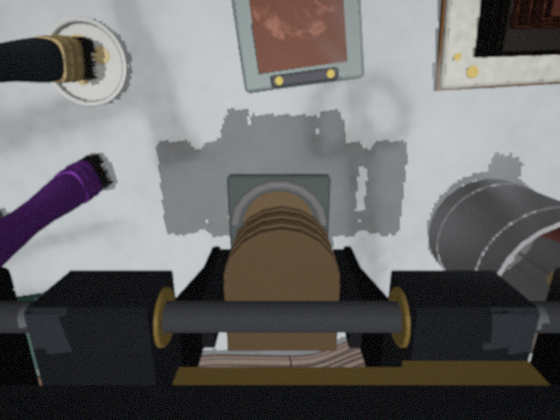

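apply_moves --pt "-0.05 0.005 0.1 0 0 0 0.4" --pt "-0.1 0.005 0.2 0 0 0 0.4" --pt "-0.1 0.005 0.3 0 0 0 0.4" --pt "-0.1 0.005 0.37 0 0 0 0.4" --pt "-0.1 0.005 0.37 0 0 0 0.4" --pt "-0.1 0.005 0.37 0 0 0 0.4"

```text
time_s: 18.35
tool_pos: [0.4015, -0.1301, 0.0284]
tool_rot: [180.0, -0.1, -8.2]
force: [0.3, 0.0, -1.4]
grip_width: 0.0516
grasp_force: 25.0
```

```bash
python3 -c "
from h import *
c,im=look('w13',[('cradle_small_pocket',.01)])
print(go([.402,-.13,.018],-8.5),env.get_obs()['tool_pos'],env.get_obs()['qpos'])
print(proj(c,[.446,-.1365,.01]))
cv2.imwrite('pics/w13.png',cv2.resize(im[120:300,160:400,::-1],(800,600)))
"
```

```text
cradle_small_pocket 0.75 rect c [ 0.423  -0.1311  0.01  ] size 0.0757 0.0476 angs [-98.2 175.1] px (276, 210)
(array([0.001, 0.001, 0.053]), array([-0.001, -0.001,  0.004])) [ 0.4019 -0.1298  0.0287] [-49.4179   1.8459  65.6199 127.8426  -2.2428  51.2989 -80.5752]
[[280.3256 168.3803]]
```

View pics/w13.png

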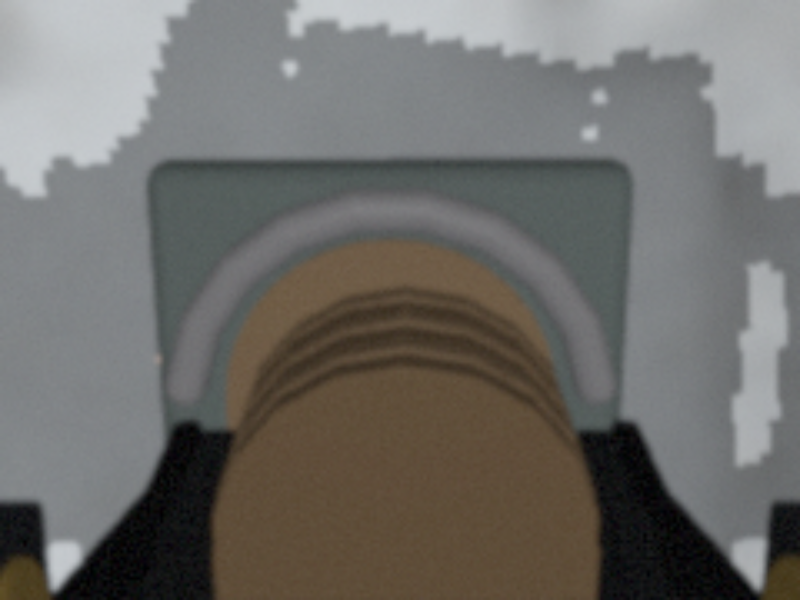

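apply_moves --pt "0 -0.01 0 0 0 0 0.4" --pt "0 -0.01 0.03 0 0 0 0.4" --pt "0 -0.01 0.05 0 0 0 0.4" --pt "0 -0.01 0.056 0 0 0 0.4" --pt "0 -0.01 0.056 0 0 0 0.4"

```text
time_s: 18.95
tool_pos: [0.4011, -0.1277, 0.0166]
tool_rot: [-180.0, 0.0, -8.2]
force: [-1.6, 1.1, 2.5]
grip_width: 0.0518
grasp_force: 26.5
```

apply_moves --pt "0 0 0 0 0 0 0.6" --pt "0 0 0 0 0 0 0.85" --pt "0 0 0 0 0 0 0.85" --pt "0 0 -0.03 0 0 0 0.85" --pt "0 0 -0.1 0 0 0 0.9" --pt "0 0 -0.3 0 0 0 1" --pt "0.1 0 -0.5 0 0 0 1" --pt "0.2 0 -0.7 0 0 0 1" --pt "0.2 0 -0.7 0 0 0 1"

```text
time_s: 19.85
tool_pos: [0.4464, -0.1341, 0.1616]
tool_rot: [-179.9, -0.7, -8.2]
force: [0.4, 0.4, -0.1]
grip_width: 0.0867
grasp_force: 0.0
```

```bash
python3 -c "
from h import *
c,im=look('w14',[('heel_small_centre',.042),('cradle_small_pocket',.01)])
print(go([.545,-.3,.25],-8.5),env.get_obs()['tool_pos'],env.get_obs()['qpos'])
cv2.imwrite('pics/w14.png',cv2.resize(im[80:290,140:420,::-1],(800,600)))
"
```

```text
heel_small_centre 0.77 rect c [ 0.4037 -0.1289  0.042 ] size 0.0705 0.0492 angs [-10.7 -99.4] px (282, 244)
cradle_small_pocket 0.89 rect c [ 0.4036 -0.1285  0.01  ] size 0.0765 0.0894 angs [-98.2 173.8] px (282, 230)
cradle_small_pocket 0.69 rect c [0.5274 0.102  0.01  ] size 0.0052 0.0322 angs [-98.1 158.8] px (3, 137)
(array([ 0.638,  0.75 , -0.472]), array([0.   , 0.001, 0.004])) [ 0.4399 -0.1334  0.1557] [-53.013   -9.4415  62.8533 115.7218   9.0021  68.9128 -91.9284]
```

View pics/w14.png

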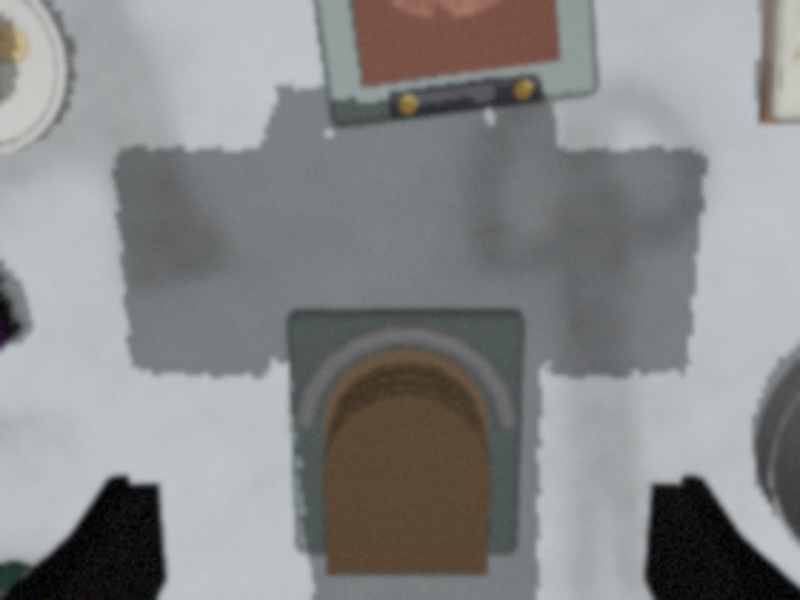

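apply_moves --pt "0.2 0 -0.25 0 0 0 1" --pt "0.4 0.1 -0.45 0 0 0 1" --pt "0.64 0.3 -0.45 0 0 0 1" --pt "0.64 0.55 -0.45 0 0 0 1" --pt "0.64 0.75 -0.45 0 0 0 1" --pt "0.64 0.75 -0.45 0 0 0 1" --pt "0.64 0.75 -0.45 0 0 0 1"

```text
time_s: 20.7
tool_pos: [0.5425, -0.3047, 0.2442]
tool_rot: [179.9, 0.3, -8.7]
force: [-0.1, 0.3, 0.6]
grip_width: 0.0869
grasp_force: 0.0
```

```bash
python3 -c "
from h import *
c,im=look('w15',[('heel_medium_centre',.076),('heel_large_centre',.044),('cradle_medium_pocket',.01)])
o=env.get_obs();print(o['tool_pos'],o['tool_rot'],o['qpos'])
"
```

```text
heel_large_centre 0.6 rect c [ 0.587  -0.3155  0.044 ] size 0.0 0.0121 angs [ 0.  81.3] px (284, 130)
cradle_medium_pocket 0.81 rect c [ 0.5549 -0.1629  0.01  ] size 0.0839 0.1024 angs [-87.4 178.5] px (157, 173)
cradle_medium_pocket 0.7 rect c [ 0.3417 -0.287   0.01  ] size 0.0976 0.1593 angs [-98.8 173.7] px (290, 314)
[ 0.5462 -0.2979  0.2453] [-179.8952    0.0728   -8.0416] [-22.5115  24.344   65.1351  87.1577 -22.1977  82.7698 -54.5266]
```

```bash
cat >> h.py <<'E'
def seg(c,im,P,z,tol=(12,70,60)):
    "colour blob at world point P, min-area rect in world plane z"
    h=cv2.cvtColor(cv2.medianBlur(im,3),cv2.COLOR_RGB2HSV).astype(int); u,v=proj(c,P)[0].round().astype(int)
    m0=np.median(h[v-4:v+5,u-4:u+5].reshape(-1,3),0); d=np.abs(h-m0); d[...,0]=np.minimum(d[...,0],180-d[...,0])
    m=(d<=tol).all(2).astype(np.uint8); m=cv2.morphologyEx(m,cv2.MORPH_OPEN,np.ones((3,3))); n,l=cv2.connectedComponents(m); m=(l==l[v,u])
    W=np.array([onz(c,(x,y),z)[:2] for y,x in np.argwhere(m)],np.float32); (x,y),w,a=cv2.minAreaRect(W*1000)
    print('hsv',m0,'n',m.sum(),'centre',x/1000,y/1000,'size',np.round(w,1),'ang',round(a,1)); return m
E
python3 -c "
from h import *
c=viewer.get_calibration('wrist'); im=viewer.read_camera('wrist')
for n in ('heel_medium_centre','heel_small_centre','heel_large_centre'): print(n,[(d['conf'],d['location']) for d in boxes_of('wrist',n)])
print(proj(c,[.556,-.31,.076]))
for t in ((6,40,40),(8,70,30),(12,90,50)): seg(c,im,[.55,-.31,.076],.076,t)
seg(c,im,[.55,-.16,.01],.01)
"
```

```text
heel_medium_centre []
heel_small_centre []
heel_large_centre [(0.64, [281.2, 136.4])]
[[291.9495 170.1819]]
hsv [  7. 135.  50.] n 3705 centre 0.55313916015625 -0.31055133056640627 size [54.1 74.1] ang 83.3
hsv [  7. 135.  50.] n 3733 centre 0.5536103515625 -0.3104844970703125 size [54.4 75. ] ang 83.4
hsv [  7. 135.  50.] n 3964 centre 0.5530444946289063 -0.3110861511230469 size [54.8 75.9] ang 81.1
hsv [  7. 129. 106.] n 2908 centre 0.55474755859375 -0.16238961791992187 size [59.1 74.3] ang 89.3
```

apply_moves --pt "0.052 0.039 0.2 0 0 -0.014 1" --pt "0.052 0.039 0.45 0 0 -0.014 1" --pt "0.052 0.039 0.65 0 0 -0.014 1" --pt "0.052 0.039 0.75 0 0 -0.014 1" --pt "0.052 0.039 0.75 0 0 -0.014 1" --pt "0.052 0.039 0.75 0 0 -0.014 1"

```text
time_s: 21.7
tool_pos: [0.5557, -0.3091, 0.0972]
tool_rot: [180.0, -0.0, -6.9]
force: [-0.1, 0.2, 0.7]
grip_width: 0.0871
grasp_force: 0.0
```

```bash
python3 -c "
from h import *
c=viewer.get_calibration('wrist'); im=viewer.read_camera('wrist')
seg(c,im,[.565,-.31,.076],.076,(8,70,30))
for i in range(3):
  viewer.read_camera('wrist'); print(go([.5535,-.3107,.0505],-7),env.get_obs()['tool_pos'])
"
```

```text
hsv [  6. 134.  57.] n 10253 centre 0.5570469970703125 -0.3110477294921875 size [54.8 75.1] ang 82.7
(array([-0.014,  0.005,  0.24 ]), array([ 0.001, -0.002,  0.001])) [ 0.5563 -0.3099  0.0984]
(array([-0.014,  0.005,  0.24 ]), array([ 0.001, -0.002,  0.001])) [ 0.5563 -0.31    0.0984]
(array([-0.013,  0.006,  0.239]), array([ 0.   , -0.002,  0.001])) [ 0.5562 -0.3099  0.0983]
```

apply_moves --pt "0 0.005 0.15 0 0 0 1" --pt "0 0.005 0.235 0 0 0 1" --pt "0 0.005 0.235 0 0 0 1" --pt "0 0.005 0.235 0 0 0 0.4" --pt "0 0.005 0.235 0 0 0 0.4" --pt "0 0.005 0.235 0 0 0 0.4" --pt "0 0.005 0.235 0 0 0 0.4" --pt "0 0.005 0.235 0 0 0 0.4" --pt "0 0.005 0.235 0 0 0 0.4" --grip_force 25

```text
time_s: 22.8
tool_pos: [0.5553, -0.3105, 0.0499]
tool_rot: [180.0, -0.0, -7.0]
force: [-0.6, 0.1, 1.9]
grip_width: 0.0567
grasp_force: 25.0
```

apply_moves --pt "0 0 -0.03 0 0 0 0.4" --pt "0 0 -0.1 0 0 0 0.4" --pt "0 0 -0.3 0 0 0 0.4" --pt "0 0 -0.5 0 0 0 0.4" --pt "0 -0.2 -0.5 0 0 -0.07 0.4" --pt "0 -0.45 -0.5 0 0 -0.07 0.4" --pt "0 -0.72 -0.5 0 0 -0.07 0.4" --pt "0 -0.72 -0.5 0 0 -0.07 0.4" --pt "0 -0.72 -0.5 0 0 -0.07 0.4"

```text
time_s: 23.7
tool_pos: [0.5733, -0.1647, 0.15]
tool_rot: [-180.0, -0.0, -0.7]
force: [-0.0, -0.8, -1.6]
grip_width: 0.0569
grasp_force: 24.9
```

```bash
python3 -c "
from h import *
c,im=look('w16',[('cradle_medium_pocket',.01)])
seg(c,im,[.585,-.1625,.01],.01)
for i in range(2):
  viewer.read_camera('wrist'); print(go([.5555,-.163,.0265],-.7),env.get_obs()['tool_pos'],env.get_obs()['tool_rot'])
"
```

```text
cradle_medium_pocket 0.68 rect c [ 0.5742 -0.1625  0.01  ] size 0.0819 0.0626 angs [ -90.7 -178.5] px (278, 188)
cradle_medium_pocket 0.27 rect c [ 0.5336 -0.3211  0.01  ] size 0.0974 0.0811 angs [  -6.1 -102.9] px (451, 227)
hsv [  7. 135.  71.] n 12306 centre 0.5260493774414062 -0.16471841430664064 size [125.7 130.7] ang 89.3
(array([-0.083, -0.033,  0.617]), array([ 0.001, -0.   , -0.005])) [ 0.5719 -0.1697  0.15  ] [179.9379  -0.0334  -1.123 ]
(array([-0.082, -0.034,  0.617]), array([ 0.001, -0.   , -0.005])) [ 0.5718 -0.1699  0.1499] [179.9463  -0.0283  -1.1607]
```

apply_moves --pt "-0.08 -0.033 0 0 0 -0.004 0.4" --pt "-0.08 -0.033 0.2 0 0 -0.004 0.4" --pt "-0.08 -0.033 0.4 0 0 -0.004 0.4" --pt "-0.08 -0.033 0.55 0 0 -0.004 0.4" --pt "-0.08 -0.033 0.6 0 0 -0.004 0.4" --pt "-0.08 -0.033 0.6 0 0 -0.004 0.4" --pt "-0.08 -0.033 0.6 0 0 -0.004 0.4"

```text
time_s: 24.6
tool_pos: [0.5574, -0.1621, 0.0308]
tool_rot: [179.9, -0.1, -0.7]
force: [-0.2, 0.0, -1.8]
grip_width: 0.0569
grasp_force: 24.9
```

```bash
python3 -c "
from h import *
viewer.read_camera('wrist')
c,im=look('w17',[('cradle_medium_pocket',.01)])
for P in ([.6044,-.163,.01],[.6044,-.163+.0415,.01],[.6044,-.163-.0415,.01]): print(proj(c,P))
g=cv2.cvtColor(im,cv2.COLOR_RGB2GRAY).astype(int)
for r in (185,200,215,230): print(r,g[r,170:400:3])
print(go([.5555,-.163,.0165],-.7),env.get_obs()['tool_pos'],env.get_obs()['tool_rot'])
"
```

```text
cradle_medium_pocket 0.84 rect c [ 0.5814 -0.1634  0.01  ] size 0.0811 0.0507 angs [ -90.7 -176.8] px (283, 204)
[[281.8724 164.2899]]
[[203.4025 165.252 ]]
[[360.4053 163.3098]]
185 [153 154 153 153 151 150 152 149 152 151 152 152 124  93 104 103 105 102
 104 102 102 102 102 104 119 125 127 131 125 121 119 111 103  98  91  88
  91  89  88  91  97 101 100 104 112 117 120 129 131 133 128 120 103 101
 105 104 107 103 106 107 104 105  96 145 150 150 150 152 149 151 151 151
 150 148 150 149 150]
200 [149 147 152 151 150 150 147 147 150 149 147 149 142  91 101 101 102 102
 106 125 128 124 112 102  98  63  52  51  54  51  53  50  50  47  43  46
  41  37  43  48  52  50  50  48  43  47  51  49  49  53  82 102 101 117
 125 131 125 106 102 104 106 103 103 150 152 152 152 150 150 151 151 149
 151 174 218 162 149]
215 [151 148 150 149 149 150 151 150 150 150 151 150 150  94  99 107 125 128
 123 106 101  82  48  51  46  35  31  29  32  39  35  25  26  20  28  29
  31  31  31  33  24  28  23  29  32  39  40  27  31  37  38  50  50  53
 101  95 110 127 126 123 103  98 125 150 150 149 152 150 151 149 151 149
 150 208 218 206 148]
230 [152 149 150 147 150 150 147 148 149 150 149 148 151 116 112 128 126 119
  98 102  57  36  30  29  32  36  30  35  41  46  42  42  38  42  43  43
  41  40  43  41  42  40  39  41  43  40  45  35  30  34  37  30  36  31
  47  84 101  97 121 128 125 100 145 149 149 149 152 150 153 150 149 148
 152 216 216 159 150]
(array([-0.012,  0.009,  0.073]), array([ 0.   , -0.002,  0.001])) [ 0.5579 -0.1612  0.0311] [179.9872  -0.1746  -0.6264]
```

apply_moves --pt "-0.006 0.005 0 0 0 0 0.4" --pt "-0.006 0.005 0.04 0 0 0 0.4" --pt "-0.006 0.005 0.065 0 0 0 0.4" --pt "-0.006 0.005 0.075 0 0 0 0.4" --pt "-0.006 0.005 0.075 0 0 0 0.4"

```text
time_s: 25.25
tool_pos: [0.5558, -0.1613, 0.0157]
tool_rot: [-179.9, -0.0, -0.6]
force: [-3.8, 1.5, 12.1]
grip_width: 0.0568
grasp_force: 26.5
```

apply_moves --pt "0 0 -0.003 0 0 0 0.6" --pt "0 0 -0.003 0 0 0 0.9" --pt "0 0 -0.003 0 0 0 0.9" --pt "0 0 -0.03 0 0 0 0.9" --pt "0 0 -0.1 0 0 0 1" --pt "0 0 -0.3 0 0 0 1" --pt "-0.1 0 -0.6 0 0 0 1" --pt "-0.1 0 -0.9 0 0 0 1" --pt "-0.1 0 -0.9 0 0 0 1" --pt "-0.1 0 -0.9 0 0 0 1"

```text
time_s: 26.25
tool_pos: [0.5376, -0.1628, 0.1991]
tool_rot: [-180.0, -0.5, -0.7]
force: [-0.3, 0.2, -0.5]
grip_width: 0.087
grasp_force: 0.0
```

```bash
python3 -c "
from h import *
viewer.read_camera('wrist')
c,im=look('w18',[('cradle_medium_pocket',.01),('heel_medium_centre',.042)])
seg(c,im,[.555,-.163,.042],.042,(8,70,30))
print(env.get_obs()['tool_pos'])
"
```

```text
cradle_medium_pocket 0.93 rect c [ 0.5558 -0.1624  0.01  ] size 0.0984 0.0824 angs [ -3.6 -91.5] px (281, 158)
cradle_medium_pocket 0.51 rect c [0.507  0.0293 0.01  ] size 0.1411 0.0282 angs [ -54.1 -146.3] px (100, 207)
heel_medium_centre 0.61 rect c [ 0.5526 -0.1616  0.042 ] size 0.054 0.0745 angs [ -90.6 -179.2] px (280, 168)
hsv [  7. 132.  52.] n 4611 centre 0.5552868041992187 -0.16148664855957032 size [54.9 77.8] ang 89.4
[ 0.5346 -0.161   0.1934]
```

apply_moves --pt "0.05 0.25 0 0 0 0.073 1" --pt "0.05 0.5 0 0 0 0.073 1" --pt "0.05 0.72 0 0 0 0.073 1" --pt "0.05 0.72 0 0 0 0.073 1" --pt "0.05 0.72 0 0 0 0.073 1"

```text
time_s: 26.95
tool_pos: [0.5419, -0.3074, 0.1927]
tool_rot: [180.0, 0.2, -7.2]
force: [0.4, 0.1, -0.4]
grip_width: 0.0874
grasp_force: 0.0
```

```bash
python3 -c "
from h import *
viewer.read_camera('wrist')
c,im=look('w19',[('heel_large_centre',.044)])
for t in ((180,90,25),(180,255,20)): seg(c,im,[.55,-.31,.044],.044,t)
print(go([.555,-.31,.02],-7),env.get_obs()['tool_pos'],env.get_obs()['tool_rot'])
"
```

```text
heel_large_centre 0.76 rect c [ 0.5462 -0.31    0.044 ] size 0.0586 0.0868 angs [-96.  175.9] px (286, 181)
hsv [15. 47. 28.] n 4905 centre 0.5470015869140625 -0.31009368896484374 size [59.  83.2] ang 83.3
hsv [15. 47. 28.] n 4827 centre 0.5466829223632812 -0.310184814453125 size [58.  83.9] ang 81.8
(array([0.058, 0.029, 0.867]), array([-0.001,  0.001,  0.003])) [ 0.5443 -0.3032  0.1933] [-179.9189    0.0807   -6.7344]
```

apply_moves --pt "0.023 0.033 0.2 0 0 0 1" --pt "0.023 0.033 0.4 0 0 0 1" --pt "0.023 0.033 0.58 0 0 0 1" --pt "0.023 0.033 0.58 0 0 0 1" --pt "0.023 0.033 0.58 0 0 0 1" --pt "0.023 0.033 0.58 0 0 0 1"

```text
time_s: 27.7
tool_pos: [0.5492, -0.3126, 0.0807]
tool_rot: [179.9, -0.2, -6.8]
force: [-0.5, 0.2, 0.4]
grip_width: 0.0869
grasp_force: 0.0
```

```bash
python3 -c "
from h import *
viewer.read_camera('wrist')
c=viewer.get_calibration('wrist'); im=viewer.read_camera('wrist')
for t in ((180,90,25),(180,255,20)): seg(c,im,[.557,-.31,.044],.044,t)
print(go([.548,-.31,.0195],-7),env.get_obs()['tool_pos'],env.get_obs()['tool_rot'])
"
```

```text
hsv [15. 43. 30.] n 14779 centre 0.55007861328125 -0.272910888671875 size [159.8  91.7] ang 83.3
hsv [15. 43. 30.] n 11478 centre 0.5464160766601562 -0.3099347534179687 size [59.3 90.4] ang 82.4
(array([-0.008, -0.015,  0.306]), array([ 0.001, -0.002,  0.002])) [ 0.549  -0.313   0.0807] [179.9539  -0.2079  -6.8446]
```

apply_moves --pt "-0.005 -0.013 0.15 0 0 0 1" --pt "-0.005 -0.013 0.25 0 0 0 1" --pt "-0.005 -0.013 0.305 0 0 0 1" --pt "-0.005 -0.013 0.305 0 0 0 1" --pt "-0.005 -0.013 0.305 0 0 0 0.4" --pt "-0.005 -0.013 0.305 0 0 0 0.4" --pt "-0.005 -0.013 0.305 0 0 0 0.4" --pt "-0.005 -0.013 0.305 0 0 0 0.4" --pt "-0.005 -0.013 0.305 0 0 0 0.4" --pt "-0.005 -0.013 0.305 0 0 0 0.4" --grip_force 25

```text
time_s: 28.8
tool_pos: [0.5474, -0.3099, 0.018]
tool_rot: [-180.0, -0.1, -6.9]
force: [0.2, 0.9, 3.9]
grip_width: 0.0621
grasp_force: 25.0
```

apply_moves --pt "0 0 -0.03 0 0 0 0.4" --pt "0 0 -0.1 0 0 0 0.4" --pt "0 0 -0.3 0 0 0 0.4" --pt "0 0 -0.55 0 0 0 0.4" --pt "0 0 -0.8 0 0 0 0.4" --pt "0 0 -1 0 0 0 0.4" --pt "0 -0.2 -1 0 0 -0.1 0.4" --pt "0 -0.45 -1 0 0 -0.14 0.4" --pt "0 -0.7 -1 0 0 -0.14 0.4" --pt "0 -0.95 -1 0 0 -0.14 0.4" --pt "0 -0.95 -1 0 0 -0.14 0.4" --pt "0 -0.95 -1 0 0 -0.14 0.4"

```text
time_s: 30.0
tool_pos: [0.5699, -0.1191, 0.2177]
tool_rot: [-180.0, -0.0, 5.4]
force: [-0.2, -1.2, -2.0]
grip_width: 0.062
grasp_force: 25.0
```

apply_moves --pt "0 -0.25 0 0 0 0 0.4" --pt "0 -0.5 0 0 0 0 0.4" --pt "0 -0.75 0 0 0 0 0.4" --pt "0 -1 0 0 0 0 0.4" --pt "0 -1 0 0 0 0 0.4" --pt "0 -1 0 0 0 0 0.4"

```text
time_s: 30.6
tool_pos: [0.5517, 0.0775, 0.2176]
tool_rot: [180.0, -0.0, 5.2]
force: [-0.2, -0.5, -2.0]
grip_width: 0.062
grasp_force: 25.0
```

```bash
python3 -c "
from h import *
viewer.read_camera('wrist')
c,im=look('w20',[('cradle_large_pocket',.01),('weight_centre',.04)])
print(go([.556,.255,.06],5),env.get_obs()['tool_pos'],env.get_obs()['tool_rot'],env.get_obs()['qpos'])
"
```

```text
cradle_large_pocket 0.7 rect c [0.5568 0.2563 0.01  ] size 0.0898 0.1172 angs [ -80.6 -176.8] px (110, 151)
weight_centre 0.9 rect c [0.5413 0.1258 0.04  ] size 0.0575 0.0428 angs [ -44.9 -135.3] px (230, 185)
(array([ 0.096, -0.896,  0.788]), array([ 0.   , -0.   , -0.001])) [0.552  0.075  0.2176] [179.9788  -0.0195   4.8729] [-65.1028  11.4693  62.1187  98.7314 -10.4125  76.0523 -86.0591]
```

apply_moves --pt "0.1 -0.25 0 0 0 0 0.4" --pt "0.1 -0.5 0 0 0 0 0.4" --pt "0.1 -0.75 0 0 0 0 0.4" --pt "0.1 -0.9 0 0 0 0 0.4" --pt "0.1 -0.9 0.25 0 0 0 0.4" --pt "0.1 -0.9 0.5 0 0 0 0.4" --pt "0.1 -0.9 0.6 0 0 0 0.4" --pt "0.1 -0.9 0.6 0 0 0 0.4"

```text
time_s: 31.6
tool_pos: [0.5536, 0.2563, 0.0939]
tool_rot: [179.8, 0.3, 5.0]
force: [-1.1, -0.4, -0.9]
grip_width: 0.0618
grasp_force: 25.0
```

```bash
python3 -c "
from h import *
viewer.read_camera('wrist')
c,im=look('w21',[('cradle_large_pocket',.01)])
print(go([.556,.255,.03],5),env.get_obs()['tool_pos'],env.get_obs()['tool_rot'],env.get_obs()['qpos'])
g=cv2.cvtColor(im,cv2.COLOR_RGB2GRAY).astype(int)
v0=round(proj(c,[.6,.259,.01])[0][1]); print(v0)
for r in (v0,v0+12,v0+24): print(r,g[r,190:370:3])
print(g[120:220:2,281]); print(g[120:220:2,230]); print(g[120:220:2,330])
"
```

```text
cradle_large_pocket 0.7 rect c [0.579  0.2572 0.01  ] size 0.0666 0.0863 angs [  1. -86.] px (283, 176)
(array([-0.009,  0.016,  0.346]), array([-0.   , -0.002,  0.   ])) [0.5573 0.2583 0.0992] [-179.9588   -0.1638    5.0429] [-68.9638  26.3704  52.8564  98.5546 -22.7382  66.3498 -94.655 ]
149
149 [164 177 239 174 171 174 170 170 171 172 170 119 120 120 123 123 123 121
 120 124 141 150 149 142 131 123 118 113 107  99  88  80  91 101 107 116
 117 124 134 141 151 151 141 122 123 124 123 122 123 121 122 118 149 154
 153 151 173 169 158 158]
161 [166 169 170 170 167 167 166 167 164 162 164 120 119 120 121 117 142 146
 141 121 115  55  23  30  29  27  22  31  26  29  27  25  24  25  23  26
  34  34  35  34  28  81 119 118 135 146 144 122 123 124 125 117 172 171
 172 172 172 169 169 170]
173 [168 171 169 168 166 166 163 157 151 150 150 117 119 126 146 145 123 119
  52  29  28  29  31  32  38  26  28  29  24  27  30  30  25  34  30  32
  18  27  31  28  33  23  27  28  73 117 124 144 146 127 120 130 168 168
 170 170 166 166 167 165]
[165 151 140 145 147 124  96 112 119 138 152 153 139 121 106  49  27  30
  29  29  24  31  28  26  37  31  27  31  29  31  29  31  26  20  21  24
  17  33  29  17  19  28  22  38  36  34  34  38  35  37]
[193 185 182 181 177 112 105 119 122 124 123 122 123 122 123 121 120 123
 122 123 122 123 121 120 121 126 131 135 141 144 145 146 146 147 145 134
 120 122 121 119 121 121 124 122 121 119 101  72  38  21]
[188 190 190 188 189 187 163 103 115 123 122 123 122 122 124 123 121 124
 121 123 125 134 144 148 151 147 140 137 128 123 119 116 113 114 111 116
 119 120 120 121 123 120 118 121 103  56  24  28   9  20]
```

apply_moves --pt "-0.005 0.01 0.1 0 0 0.012 0.4" --pt "-0.005 0.01 0.22 0 0 0.012 0.4" --pt "-0.005 0.01 0.32 0 0 0.012 0.4" --pt "-0.005 0.01 0.36 0 0 0.012 0.4" --pt "-0.005 0.01 0.36 0 0 0.012 0.4" --pt "-0.005 0.01 0.36 0 0 0.012 0.4"

```text
time_s: 32.35
tool_pos: [0.5561, 0.2573, 0.0272]
tool_rot: [-179.9, -0.1, 4.1]
force: [0.4, 0.8, -1.9]
grip_width: 0.0618
grasp_force: 25.0
```

```bash
python3 -c "
from h import *
viewer.read_camera('wrist')
c,im=look('w22',[('cradle_large_pocket',.01)])
print(go([.556,.2565,.0165],4),env.get_obs()['tool_pos'],env.get_obs()['tool_rot'])
g=cv2.cvtColor(im,cv2.COLOR_RGB2GRAY).astype(int)
v0=round(proj(c,[.595,.259,.01])[0][1]); print(v0)
for r in (v0,v0+14,v0+28): print(r,g[r,180:382:3])
"
```

```text
cradle_large_pocket 0.69 rect c [0.5848 0.2578 0.01  ] size 0.0568 0.085 angs [ -0.3 -86.3] px (284, 196)
(array([0.001, 0.005, 0.052]), array([-0.001, -0.001,  0.001])) [0.5557 0.2574 0.0268] [-179.9271   -0.1233    4.1155]
180
180 [173 173 172 171 171 169 168 157 112 125 127 124 124 127 121 125 146 148
 152 147 142 128 118 113  70  27  32  25  26  27  32  32  28  21  29  34
  35  31  30  28  29  30  26  31  32  66 111 120 126 139 145 154 153 150
 135 126 126 125 125 126 124 121 129 175 172 174 175 175]
194 [170 167 166 163 163 160 160 159 108 122 123 123 130 149 149 148 135 114
 114  42  31  28  23  29  19  18  30  25  25  19  19  14  27  22  26  25
  25  16  14  18  20  24  30  24  26  25  24  30  27  32  39 118 121 124
 142 152 152 141 124 126 123 115 160 174 173 172 173 171]
208 [167 166 164 158 153 148 150 149 111 119 132 147 148 143 121 123  69  28
  25  17  24  27  18  16  23  15  24  30  36  37  40  45  39  39  38  40
  39  38  38  32  31  21  27  27  29  21  19  18  24  25  24  26  29  61
 122 114 135 149 151 145 123 118 166 165 165 166 168 166]
```

apply_moves --pt "0 0.008 0 0 0 0 0.4" --pt "0 0.008 0.03 0 0 0 0.4" --pt "0 0.008 0.045 0 0 0 0.4" --pt "0 0.008 0.052 0 0 0 0.4" --pt "0 0.008 0.052 0 0 0 0.4"

```text
time_s: 33.0
tool_pos: [0.5559, 0.2554, 0.016]
tool_rot: [-180.0, -0.1, 4.1]
force: [1.8, 0.5, 4.6]
grip_width: 0.0618
grasp_force: 25.0
```

apply_moves --pt "0 0 0 0 0 0 0.75" --pt "0 0 0 0 0 0 0.95" --pt "0 0 0 0 0 0 0.95" --pt "0 0 -0.03 0 0 0 0.95" --pt "0 0 -0.1 0 0 0 1" --pt "0 0 -0.3 0 0 0 1" --pt "-0.1 0 -0.6 0 0 0 1" --pt "-0.1 0 -0.9 0 0 0 1" --pt "-0.1 0 -0.9 0 0 0 1" --pt "-0.1 0 -0.9 0 0 0 1"

```text
time_s: 34.0
tool_pos: [0.5373, 0.2546, 0.2003]
tool_rot: [-179.7, -0.4, 4.1]
force: [0.7, 0.5, 0.5]
grip_width: 0.0876
grasp_force: 0.0
```

```bash
python3 -c "
from h import *
viewer.read_camera('wrist')
c,im=look('w23',[('cradle_large_pocket',.01),('heel_large_centre',.042)])
seg(c,im,[.555,.2555,.042],.042,(180,255,20))
print(env.get_obs()['tool_pos'],go([.54,.08,.25],4))
"
```

```text
cradle_large_pocket 0.91 rect c [0.557  0.2555 0.01  ] size 0.0859 0.1086 angs [ -85.9 -173.7] px (282, 155)
heel_large_centre 0.9 rect c [0.5532 0.2543 0.042 ] size 0.0857 0.0599 angs [  2.5 -85.9] px (283, 166)
hsv [12. 40. 30.] n 5688 centre 0.5567686157226562 0.25511080932617186 size [86.9 59.9] ang 4.1
[0.534  0.2537 0.1939] (array([-0.033,  0.869, -0.28 ]), array([0.   , 0.001, 0.001]))
```

apply_moves --pt "0 0 -0.25 0 0 0.047 1" --pt "-0.1 0.25 -0.4 0 0 0.047 1" --pt "-0.2 0.5 -0.4 0 0 0.047 1" --pt "-0.3 0.75 -0.4 0 0 0.047 1" --pt "-0.3 1 -0.4 0 0 0.047 1" --pt "-0.3 1 -0.4 0 0 0.047 1"

```text
time_s: 34.8
tool_pos: [0.4886, 0.0444, 0.2739]
tool_rot: [-179.9, 0.1, -0.3]
force: [0.2, -0.1, 0.1]
grip_width: 0.0867
grasp_force: 0.0
```

apply_moves --pt "0 0.2 0 0 0 0 1" --pt "0 0.37 0 0 0 0 1" --pt "0 0.37 0 0 0 0 1" --pt "0 0.37 0 0 0 0 1" --pt "0 0.37 0 0 0 0 1"

```text
time_s: 35.3
tool_pos: [0.4891, -0.0224, 0.2745]
tool_rot: [180.0, 0.0, 0.2]
force: [-0.1, 0.1, -0.8]
grip_width: 0.0871
grasp_force: 0.0
```

```bash
python3 -c "
from h import *
viewer.read_camera('wrist')
c,im=look('w24',[('glue_brush_centre',.1)])
u,v=proj(c,[.54,-.018,.05])[0]; print(u,v,c['position'],env.get_obs()['tool_pos'])
a,b=int(v)-60,int(u)-80; print(a,b); cv2.imwrite('pics/w24c.png',cv2.resize(im[a:a+120,b:b+160,::-1],(800,600),interpolation=cv2.INTER_CUBIC))
"
```

```text
glue_brush_centre 0.72 rect c [ 0.4658 -0.0017  0.1   ] size 0.07 0.0178 angs [ -6.3 -95.1] px (260, 202)
glue_brush_centre 0.69 rect c [0.4371 0.0867 0.1   ] size 0.0899 0.0183 angs [ -32.9 -122.6] px (175, 228)
276.80582755512154 123.30894062215684 [ 0.5721 -0.0219  0.4369] [ 0.4893 -0.0225  0.2748]
63 196
```

View pics/w24c.png

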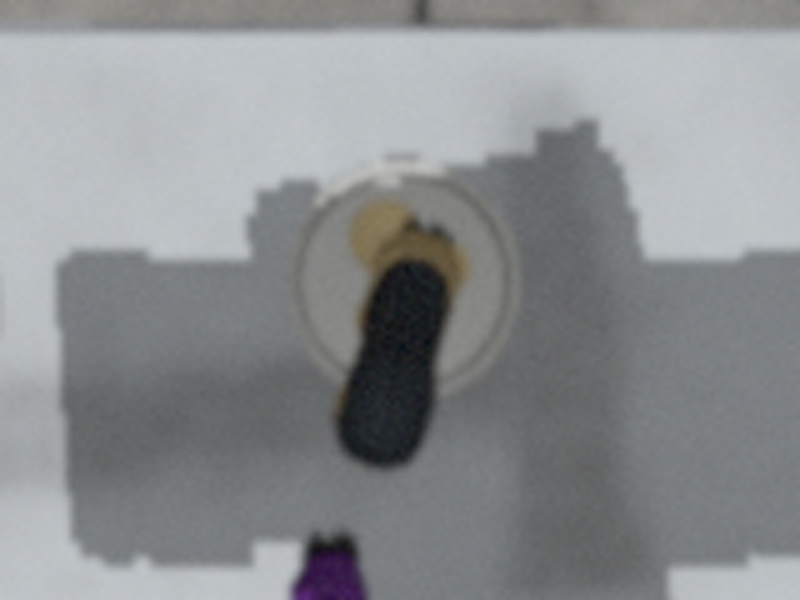

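```bash
python3 -c "
from h import *
c=viewer.get_calibration('wrist')
f=lambda x,y,z: onz(c,(196+x/5,63+y/5),z)
print('lid',f(406,280,.01)); print('handle low',f(412,275,.06)); print('handle low',f(412,275,.05)); print('handle mid',f(400,350,.1)); print('top',f(385,432,.147),f(385,432,.14)); print('ferrule',f(420,257,.045)); print('bristle',f(428,228,.02))
"
```

```text
lid [ 0.5419 -0.0183  0.01  ]
handle low [ 0.5464 -0.02    0.06  ]
handle low [ 0.5457 -0.02    0.05  ]
handle mid [ 0.5354 -0.018   0.1   ]
top [ 0.5272 -0.0161  0.147 ] [ 0.5261 -0.0159  0.14  ]
ferrule [ 0.5492 -0.0217  0.045 ]
bristle [ 0.5542 -0.0235  0.02  ]
```

```bash
python3 -c "
from h import *
from scipy.optimize import minimize
c=viewer.get_calibration('wrist'); im=viewer.read_camera('wrist')
ds=masks_of('wrist','glue_brush_centre'); 
for d in ds: print(d['conf'],d['location'],d['pixels'].sum())
d=min(ds,key=lambda d:np.hypot(d['location'][0]-276,d['location'][1]-130)); M=d['pixels']
g=im.max(2); D=np.zeros_like(M); D[63:160,255:295]=(g<75)[63:160,255:295]
print('dark',D.sum(),'mask',M.sum())
def box(x,y,a,ox,lx,ly,z0,z1):
    P=np.array([[ox+sx*lx/2,sy*ly/2,z] for sx in(-1,1) for sy in(-1,1) for z in(z0,z1)]); R=Ro.from_euler('z',a).as_matrix(); P=P@R.T+[x,y,0]
    m=np.zeros((420*4,560*4),np.uint8); cv2.fillConvexPoly(m,cv2.convexHull((proj(c,P)*4+1.5).round().astype(np.int32)),1); return cv2.resize(m[:1680],(560,420),interpolation=cv2.INTER_AREA) if 0 else m[2::4,2::4]
def cost(p,T,low):
    x,y,a=p; m=box(x,y,a,0,.019,.016,.057,.147)
    if low: m=m|box(x,y,a,.010,.030,.018,.01,.03)|box(x,y,a,.004,.022,.018,.03,.057)
    m=m.astype(bool); return 1-(m&T).sum()/(m|T).sum()
for T,low,n in((M,1,'net'),(D,0,'dark')):
    best=min(((cost((x,y,a),T,low),x,y,a) for x in np.arange(.518,.546,.002) for y in np.arange(-.026,-.008,.002) for a in np.radians(np.arange(-60,61,10))))
    r=minimize(cost,best[1:],args=(T,low),method='Nelder-Mead',options=dict(initial_simplex=np.array(best[1:])+np.array([[0,0,0],[.001,0,0],[0,.001,0],[0,0,.1]])))
    print(n,best,r.x,r.fun)
"
```

```text
0.91 [261.2, 203.0] 982
0.84 [174.6, 228.2] 1362
0.6 [276.1, 134.9] 832
dark 659 mask 832
net (np.float64(0.14603174603174607), np.float64(0.532), np.float64(-0.016000000000000007), np.float64(-0.3490658503988659)) [ 0.5309 -0.0162 -0.2665] 0.12150537634408598
dark (np.float64(0.27628032345013476), np.float64(0.534), np.float64(-0.016000000000000007), np.float64(-0.3490658503988659)) [ 0.5336 -0.0167 -0.2475] 0.2669376693766937
```

apply_moves --pt "0.21 -0.03 0 0 0 0.1 1" --pt "0.21 -0.03 0.2 0 0 0.175 1" --pt "0.21 -0.03 0.45 0 0 0.175 1" --pt "0.21 -0.03 0.45 0 0 0.175 1" --pt "0.21 -0.03 0.45 0 0 0.175 1"

```text
time_s: 36.05
tool_pos: [0.5312, -0.0181, 0.1851]
tool_rot: [179.9, 0.0, -15.0]
force: [0.1, 0.5, 0.3]
grip_width: 0.0872
grasp_force: 0.0
```

```bash
python3 -c "
from h import *
viewer.read_camera('wrist')
c,im=look('w25',[('glue_brush_centre',.147)])
print(proj(c,[[.531,-.0163,.147],[.531,-.0163,.1]]),[ (d['location'],d['conf']) for d in boxes_of('wrist','glue_brush_centre')])
g=im.max(2).astype(int)
for r in range(int(proj(c,[.531,-.0163,.147])[0][1])-20,int(proj(c,[.531,-.0163,.147])[0][1])+20,5): print(r,g[r,230:330:3])
print(go([.531,-.0163,.113],-15),env.get_obs()['tool_pos'])
"
```

```text
glue_brush_centre 0.93 rect c [ 0.5508 -0.0206  0.147 ] size 0.0145 0.0556 angs [-105.   165.4] px (276, 203)
glue_brush_centre 0.79 rect c [0.4769 0.0588 0.147 ] size 0.0953 0.0145 angs [ -33.1 -123.1] px (193, 330)
[[278.1647 235.8839]
 [278.659  211.5839]] [([277.3, 208.6], 0.96), ([188.2, 348.6], 0.85), ([282.7, 272.6], 0.83)]
215 [175 174 174 180 179 178 119 114 117 118 116 122 113  26  27  37  29  36
  31  36 128 135 136 136 137 135 134 133 132 127 113 113 122 170]
220 [177 176 180 183 184 183 168 123 126 127 128 128 100  30  30  32  39  36
  36  36 124 138 136 134 136 135 135 137 133 126 118 112 138 174]
225 [182 188 192 194 195 193 191 132 131 134 136 135  76  39  35  39  43  41
  43  38 117 137 136 136 136 135 136 135 136 126 121 118 118 176]
230 [190 195 198 201 200 200 198 134 133 136 136 131  63  38  36  45  38  46
  41  32 116 140 136 134 138 136 139 134 132 130 122 111 126 185]
235 [201 201 203 204 204 205 204 176 135 133 136 127  69  36  48  47  45  44
  44  37 123 138 136 136 133 135 134 136 134 133 130 129 130 189]
240 [203 204 205 207 206 205 207 167 138 136 138 135  92  36  45  47  47  50
  46  50 135 137 138 137 139 135 135 134 132 133 132 132 135 182]
245 [207 208 206 203 203 206 206 205 139 136 137 138 137 101  42  45  44  41
  51  68 139 141 137 139 134 134 137 135 133 136 136 134 135 184]
250 [208 207 207 206 205 204 205 207 157 138 136 136 136 112  75  77  85  90
  93  73 123 137 136 137 135 135 132 134 137 136 136 135 137 149]
(array([-0.013, -0.002,  0.373]), array([-0.002, -0.002,  0.001])) [ 0.5331 -0.0175  0.1875]
```

apply_moves --pt "-0.01 0 0.15 0 0 0 1" --pt "-0.01 0 0.3 0 0 0 1" --pt "-0.01 0 0.37 0 0 0 0.7" --pt "-0.01 0 0.37 0 0 0 0.4" --pt "-0.01 0 0.37 0 0 0 0" --pt "-0.01 0 0.37 0 0 0 0" --pt "-0.01 0 0.37 0 0 0 0" --pt "-0.01 0 0.37 0 0 0 0" --pt "-0.01 0 0.37 0 0 0 0" --pt "-0.01 0 0.37 0 0 0 0" --grip_force 20

```text
time_s: 37.25
tool_pos: [0.5296, -0.0172, 0.1111]
tool_rot: [-180.0, -0.0, -15.0]
force: [-0.7, -1.0, 0.3]
grip_width: 0.031
grasp_force: 0.0
```

apply_moves --pt "0 0 -0.05 0 0 0 0" --pt "0 0 -0.3 0 0 0 0" --pt "0 0 -0.5 0 0 0 0" --pt "0 0 -0.75 0 0 0 0" --pt "0 0 -1 0 0 0 0" --pt "0 0 -1 0 0 0 0" --pt "0 0 -1 0 0 0 0"

```text
time_s: 37.95
tool_pos: [0.5301, -0.0175, 0.3124]
tool_rot: [-179.9, -0.1, -15.0]
force: [0.1, 0.2, -0.2]
grip_width: 0.0004
grasp_force: 0.0
```

```bash
python3 -c "
from h import *
viewer.read_camera('wrist')
o=env.get_obs();print(o['tool_pos'],o['grip_width'],o['force'],go([.43,-.2,.32],0),o['qpos'])
"
```

```text
[ 0.5293 -0.0174  0.3109] 0.0006226473814370005 [-0.8524  0.4605 -0.6343] (array([-0.244,  1.01 , -0.046]), array([-0.001,  0.   , -0.174])) [ -66.7172    1.0899   67.6261   93.8067   -1.0552   85.785  -103.9929]
```

```bash
python3 -c "
from h import *
for cam in('wrist','scene','top'):
  viewer.read_camera(cam); print(cam,[(np.round(d['location']),round(d['conf'],2)) for d in boxes_of(cam,'glue_brush_centre')])
c=viewer.get_calibration('wrist'); print('top proj',proj(c,[[.531,-.0163,.147],[.531,-.0163,.08]]), proj(viewer.get_calibration('scene'),[.531,-.0163,.08]),proj(viewer.get_calibration('top'),[.531,-.0163,.08]))
"
```

```text
wrist [(array([279., 167.]), 0.98), (array([220., 252.]), 0.64), (array([283., 223.]), 0.59)]
scene [(array([307., 212.]), 0.88), (array([244., 215.]), 0.69), (array([278., 224.]), 0.59)]
top [(array([215., 209.]), 0.54), (array([236., 241.]), 0.45)]
top proj [[278.5659 181.7517]
 [278.8775 167.3538]] [[304.2878 209.589 ]] [[274.2584 206.2182]]
```

apply_moves --pt "0 0 0 0 0 0 1" --pt "0 0 0 0 0 0 1" --pt "0 0 0.2 0 0 0 1" --pt "0 0 0.4 0 0 0 1" --pt "0 0 0.6 0 0 0 1" --pt "0 0 0.6 0 0 0 1" --pt "0 0 0.6 0 0 0 1"

```text
time_s: 39.0
tool_pos: [0.5296, -0.0177, 0.1916]
tool_rot: [179.9, 0.0, -15.0]
force: [0.2, -1.0, 1.2]
grip_width: 0.0487
grasp_force: 0.0
```

```bash
python3 -c "
from h import *
viewer.read_camera('wrist')
c,im=look('w26',[('glue_brush_centre',.147)])
v=proj(c,[.531,-.0163,.147])[0]; print(v)
g=im.max(2).astype(int)
for r in range(int(v[1])-60,int(v[1])+25,8): print(r,np.flatnonzero(g[r,240:320]<60)[[0,-1]]+240 if (g[r,240:320]<60).any() else None)
print(go([.531,-.0163,.112],-15),env.get_obs()['tool_pos'],env.get_obs()['grip_width'])
"
```

```text
glue_brush_centre 0.9 rect c [ 0.5503 -0.0206  0.147 ] size 0.0556 0.0143 angs [ -17.1 -106.3] px (277, 198)
glue_brush_centre 0.59 rect c [ 0.5018 -0.0114  0.147 ] size 0.0132 0.0452 angs [-98.9 170.7] px (282, 270)
[278.0194 229.5159]
169 None
177 [270 286]
185 [270 287]
193 [269 286]
201 [269 286]
209 [268 286]
217 [266 286]
225 [266 287]
233 [266 286]
241 [272 276]
249 None
(array([-0.004, -0.004,  0.406]), array([-0.001, -0.002,  0.   ])) [ 0.5312 -0.0174  0.1933] 0.060049145714504315
```

apply_moves --pt "0 -0.008 0.15 0 0 0 0.7" --pt "0 -0.008 0.3 0 0 0 0.6" --pt "0 -0.008 0.405 0 0 0 0.5" --pt "0 -0.008 0.405 0 0 0 0.4" --pt "0 -0.008 0.405 0 0 0 0" --pt "0 -0.008 0.405 0 0 0 0" --pt "0 -0.008 0.405 0 0 0 0" --pt "0 -0.008 0.405 0 0 0 0" --pt "0 -0.008 0.405 0 0 0 0" --pt "0 -0.008 0.405 0 0 0 0" --pt "0 -0.008 0.405 0 0 0 0" --pt "0 -0.008 0.405 0 0 0 0" --pt "0 -0.008 0.405 0 0 0 0" --pt "0 -0.008 0.405 0 0 0 0" --grip_force 20

```text
time_s: 40.55
tool_pos: [0.531, -0.0155, 0.1112]
tool_rot: [-179.9, -0.1, -15.0]
force: [-0.5, 0.2, 6.9]
grip_width: 0.0159
grasp_force: 20.0
```

apply_moves --pt "0 0 -0.05 0 0 0 0" --pt "0 0 -0.2 0 0 0 0" --pt "0 0 -0.4 0 0 0 0" --pt "0 0 -0.6 0 0 0 0" --pt "0 0 -0.8 0 0 0 0" --pt "0 0 -1 0 0 0 0" --pt "0 0 -1 0 0 0 0"

```text
time_s: 41.25
tool_pos: [0.5326, -0.0164, 0.3153]
tool_rot: [-179.7, -0.4, -15.0]
force: [0.1, -0.9, -0.1]
grip_width: 0.016
grasp_force: 20.0
```

```bash
python3 -c "
from h import *
viewer.read_camera('wrist')
o=env.get_obs();print(o['tool_pos'],o['grip_width'],o['grasp_force'],go([.52,-.18,.31],0),o['qpos'])
"
```

```text
[ 0.5313 -0.0162  0.3125] 0.015671020579274338 19.999956332612783 (array([0.157, 0.806, 0.011]), array([-0.002, -0.003, -0.174])) [ -65.9492    1.1058   66.7537   93.6071   -1.1295   85.6896 -104.101 ]
```

apply_moves --pt "0.1 0.25 0 0 0 -0.1 0" --pt "0.15 0.5 0 0 0 -0.174 0" --pt "0.15 0.75 0 0 0 -0.174 0" --pt "0.15 0.8 0 0 0 -0.174 0" --pt "0.15 0.8 0 0 0 -0.174 0" --pt "0.15 0.8 0 0 0 -0.174 0"

```text
time_s: 41.9
tool_pos: [0.5165, -0.1789, 0.3089]
tool_rot: [-180.0, 0.1, -0.2]
force: [-0.5, 0.5, -1.2]
grip_width: 0.0157
grasp_force: 20.0
```

```bash
cat > jar.py <<'E'
from h import *
from scipy.optimize import minimize
def cyl(c,x,y,r=.043,h=.09):
    t=np.linspace(0,2*np.pi,40); P=np.concatenate([np.c_[x+r*np.cos(t),y+r*np.sin(t),np.full(40,z)] for z in(0,h)])
    m=np.zeros((420,560),np.uint8); cv2.fillConvexPoly(m,cv2.convexHull((proj(c,P)*16).round().astype(np.int32)),1,shift=4); return m.astype(bool)
for cam in('wrist','top','scene'):
    viewer.read_camera(cam); c=viewer.get_calibration(cam); im=viewer.read_camera(cam); cv2.imwrite(f'pics/jar_{cam}.png',im[:,:,::-1])
    for d in masks_of(cam,'tool_jar_floor')[:2]:
        T=d['pixels']
        f=lambda p:1-(cyl(c,*p)&T).sum()/(cyl(c,*p)|T).sum()
        b=min((f((x,y)),x,y) for x in np.arange(.35,.41,.004) for y in np.arange(-.31,-.26,.004))
        r=minimize(f,b[1:],method='Nelder-Mead',options=dict(initial_simplex=[b[1:],(b[1]+.003,b[2]),(b[1],b[2]+.003)]))
        print(cam,round(d['conf'],2),d['location'],T.sum(),r.x,r.fun)
print(env.get_obs()['tool_pos'],env.get_obs()['tool_rot'])
E
python3 jar.py
```

```text
wrist 0.68 [357.4, 249.7] 2120 [ 0.3866 -0.282 ] 0.6008284692148371
top 0.56 [371.6, 267.4] 416 [ 0.374  -0.2861] 0.5597883597883597
top 0.28 [227.0, 207.3] 299 [ 0.35 -0.31] 1.0
scene 0.72 [356.3, 302.3] 1633 [ 0.3783 -0.2854] 0.34522854851643947
[ 0.5178 -0.1774  0.3099] [-179.9972    0.0002    0.0656]
```

```bash
cat > rim.py <<'E'
from h import *
from scipy.ndimage import map_coordinates as mc
t=np.linspace(0,2*np.pi,120,endpoint=False)
def score(c,G,x,y):
    s=0
    for r,z in((.043,.09),(.040,.09)):
        P=proj(c,np.c_[x+r*np.cos(t),y+r*np.sin(t),np.full(120,z)]); s+=np.minimum(mc(G,[P[:,1],P[:,0]],order=1),60).mean()
    return s
import sys
tot=None; X=np.arange(.358,.402,.002); Y=np.arange(-.306,-.262,.002)
for cam in('wrist','top','scene'):
    c=viewer.get_calibration(cam); g=cv2.GaussianBlur(cv2.imread(f'pics/jar_{cam}.png',0).astype(np.float32),(0,0),1)
    G=np.hypot(cv2.Sobel(g,-1,1,0),cv2.Sobel(g,-1,0,1))
    S=np.array([[score(c,G,x,y) for y in Y] for x in X]); S=(S-S.mean())/S.std()
    for k in np.argsort(-S.ravel())[:4]: i,j=np.unravel_index(k,S.shape); print(cam,X[i].round(3),Y[j].round(3),S[i,j].round(2))
    tot=S if tot is None else tot+S
for k in np.argsort(-tot.ravel())[:4]: i,j=np.unravel_index(k,S.shape); print('all',X[i].round(3),Y[j].round(3),tot[i,j].round(2))
E
python3 rim.py
```

```text
wrist 0.37 -0.272 2.23
wrist 0.372 -0.272 2.22
wrist 0.372 -0.27 2.15
wrist 0.37 -0.27 2.11
top 0.376 -0.294 2.44
top 0.374 -0.292 2.43
top 0.374 -0.294 2.4
top 0.378 -0.294 2.32
scene 0.376 -0.288 2.4
scene 0.378 -0.288 2.32
scene 0.38 -0.286 2.31
scene 0.378 -0.286 2.3
all 0.378 -0.29 5.29
all 0.38 -0.292 5.24
all 0.376 -0.292 5.12
all 0.376 -0.288 5.1
```

apply_moves --pt "-0.15 0 0 0 0 0 0" --pt "-0.3 0 0 0 0 0 0" --pt "-0.3 0 0 0 0 0 0" --pt "-0.3 0 0 0 0 0 0" --pt "-0.3 0 0 0 0 0 0"

```text
time_s: 42.85
tool_pos: [0.4583, -0.1773, 0.31]
tool_rot: [180.0, -0.0, 0.0]
force: [-0.3, -0.8, -1.1]
grip_width: 0.0159
grasp_force: 20.0
```

```bash
sed -i "s/('wrist','top','scene')/('wrist',)/" jar.py; python3 jar.py; python3 rim.py; python3 -c "
from h import *
print(env.get_obs()['qpos'])
c=viewer.get_calibration('wrist'); print(proj(c,[[.377,-.288,.09],[.42,-.288,.09],[.334,-.288,.09],[.377,-.245,.09],[.377,-.331,.09]]))
im=cv2.imread('pics/jar_wrist.png',0)
print(im[150:300:4,320:440:4])"
```

```text
wrist 0.65 [367.4, 226.8] 3795 [ 0.3755 -0.2895] 0.309100897271562
[ 0.4581 -0.1777  0.3096] [179.8191   0.1051  -0.0034]
wrist 0.376 -0.29 3.14
wrist 0.376 -0.288 3.04
wrist 0.374 -0.29 2.97
wrist 0.376 -0.292 2.96
top 0.376 -0.294 2.44
top 0.374 -0.292 2.43
top 0.374 -0.294 2.4
top 0.378 -0.294 2.32
scene 0.376 -0.288 2.4
scene 0.378 -0.288 2.32
scene 0.38 -0.286 2.31
scene 0.378 -0.286 2.3
all 0.376 -0.29 7.36
all 0.376 -0.288 7.23
all 0.376 -0.292 7.22
all 0.374 -0.29 7.16
[-53.0748 -11.9411  63.0358  98.5371  10.837   87.0689 -81.1269]
[[374.0582 237.9967]
 [377.0974 203.1821]
 [371.2138 270.6628]
 [337.5515 238.0677]
 [410.5591 237.9287]]
[[172 184 194 ... 203 200 201]
 [115 125 133 ... 201 201 199]
 [179 188 192 ... 198 201 199]
 ...
 [  8  27  57 ...  19  14  14]
 [  8  39  57 ...  15  18  12]
 [ 13  44  57 ...  23  18  22]]
```

```bash
python3 -c "
from h import *
for cam in('wrist','top'):
  c=viewer.get_calibration(cam); im=cv2.imread(f'pics/jar_{cam}.png'); h=cv2.cvtColor(im,cv2.COLOR_BGR2HSV)
  print(cam,'rows +x..-x, cols +y..-y, 8mm, z=.09; hue/sat/val')
  for dx in range(56,-57,-8):
    s=''
    for dy in range(56,-57,-8):
      u,v=proj(c,[.376+dx/1e3,-.29+dy/1e3,.09])[0].round().astype(int); H,S,V=map(int,h[v,u])
      s+=('R' if (H<6 or H>170) and S>110 else 'B' if 6<=H<24 and S>90 else 'w' if V>150 and S>25 and 8<H<35 else 'W' if V>185 else 'g' if V>100 else 'd' if V>50 else '#')+' '
    print(s)
"
```

```text
wrist rows +x..-x, cols +y..-y, 8mm, z=.09; hue/sat/val
W g d d d d d d W W W W W W W 
W d d d d d d d d W W W W W W 
g d d d d g g g g g W W W W W 
W d d d g g d d d d d g W W W 
W d d g W g g g d d # d d W W 
W d d g g g g g g d g # d d d 
W g g g g g g d d d d g d d d 
W W g g g g g d B B d d g W g 
W W g d g g d d B B B d g W W 
W W g d g g d d d B B B d W W 
W W W g d g d d d d B B B B g 
W W W W d g g d d d B B B B d 
W g W g W g g d d g g B B B B 
d # # # # # # # # # # # # # # 
B # # # # # # # # # # # # # # 
top rows +x..-x, cols +y..-y, 8mm, z=.09; hue/sat/val
g g d d d d W W W W d g W W W 
g g d d d W g g g d d d d W W 
g g d d d g g g d g d d g W W 
g g d d g g g d d g g g W W W 
g d d d W g d d d d d g W W W 
d d d d W d d d W W d d W W W 
d d d W W g B W W W d d W W W 
d d d W W W W W W W d d g W W 
d d g W W W g d d d d d g g W 
d d g g g W W g d d d g B d W 
d d g g g g W W g d d g B g W 
d g d d g g W W d d g d d W W 
d W W g d g w g W W W W W W W 
d W W W W W W W W W W W W W W 
W W W W W W W W W W W W W W W
```

apply_moves --pt "0 0 0.15 0 0 0 0" --pt "-0.1 0.1 0.375 0 0 0 0" --pt "-0.25 0.25 0.375 0 0 0 0" --pt "-0.35 0.4 0.375 0 0 0 0" --pt "-0.425 0.48 0.375 0 0 0 0" --pt "-0.425 0.48 0.375 0 0 0 0" --pt "-0.425 0.48 0.375 0 0 0 0" --pt "-0.425 0.48 0.375 0 0 0 0"

```text
time_s: 43.8
tool_pos: [0.3734, -0.2731, 0.2348]
tool_rot: [179.9, 0.1, 0.1]
force: [0.7, 0.2, -1.0]
grip_width: 0.0156
grasp_force: 20.0
```

```bash
python3 -c "
from h import *
viewer.read_camera('wrist')
o=env.get_obs();print(o['tool_pos'],o['grip_width'],o['force'],o['qpos'],go([.373,-.274,.12],0))
viewer.read_camera('scene');print([(np.round(d['location']),round(d['conf'],2)) for d in boxes_of('scene','glue_brush_centre')], proj(viewer.get_calibration('scene'),[.373,-.274,o['tool_pos'][2]-.032]))
"
```

```text
[ 0.3734 -0.273   0.2348] 0.01580357804969021 [-0.2913 -0.3793 -0.4878] [-36.1298 -16.1673  59.8527 109.0168  14.2464  79.6244 -69.8073] (array([-0.002,  0.005,  0.574]), array([0.001, 0.001, 0.001]))
[(array([246., 215.]), 0.96), (array([276., 224.]), 0.74), (array([357., 243.]), 0.56), (array([247., 198.]), 0.45)] [[357.976  239.6205]]
```

apply_moves --pt "0 0 0.1 0 0 0 0" --pt "0 0 0.2 0 0 0 0" --pt "0 0 0.28 0 0 0 0" --pt "0 0 0.36 0 0 0 0" --pt "0 0 0.43 0 0 0 0" --pt "0 0 0.43 0 0 0 0"

```text
time_s: 44.55
tool_pos: [0.3718, -0.2728, 0.1476]
tool_rot: [-180.0, 0.2, 0.1]
force: [0.3, 0.5, -0.3]
grip_width: 0.0155
grasp_force: 20.0
```

apply_moves --pt "0 0 0.05 0 0 0 0" --pt "0 0 0.1 0 0 0 0" --pt "0 0 0.13 0 0 0 0" --pt "0 0 0.16 0 0 0 0" --pt "0 0 0.185 0 0 0 0" --pt "0 0 0.185 0 0 0 0"

```text
time_s: 45.15
tool_pos: [0.3722, -0.274, 0.1115]
tool_rot: [180.0, 0.1, -0.0]
force: [-0.9, 0.3, 0.1]
grip_width: 0.0158
grasp_force: 20.0
```

apply_moves --pt "0 0 0.01 0 0 0 0" --pt "0 0 0.02 0 0 0 0" --pt "0 0 0.02 0 0 0 0" --pt "0 0 0.02 0 0 0 0.25" --pt "0 0 0.02 0 0 0 0.4" --pt "0 0 0.02 0 0 0 0.4" --pt "0 0 0.02 0 0 0 0.4"

```text
time_s: 45.85
tool_pos: [0.3727, -0.274, 0.108]
tool_rot: [-180.0, -0.0, -0.0]
force: [-0.3, 0.2, -0.4]
grip_width: 0.0331
grasp_force: 0.0
```

apply_moves --pt "0 0 0 0 0 0 0.4" --pt "0 0 0 0 0 0 0.4"

```text
time_s: 46.05
tool_pos: [0.3726, -0.274, 0.108]
tool_rot: [-180.0, -0.0, -0.0]
force: [0.4, 0.8, 0.2]
grip_width: 0.0346
grasp_force: 0.0
```

Retreat straight up slowly, then clear.

apply_moves --pt "0 0 -0.05 0 0 0 0.4" --pt "0 0 -0.12 0 0 0 0.4" --pt "0 0 -0.25 0 0 0 0.4" --pt "0 0 -0.4 0 0 0 0.4" --pt "0 0 -0.55 0 0 0 0.4" --pt "0.2 -0.1 -0.55 0 0 0 0.4" --pt "0.4 -0.3 -0.65 0 0 0 0.4" --pt "0.5 -0.5 -0.8 0 0 0 0.4" --pt "0.5 -0.5 -0.8 0 0 0 0.4" --pt "0.5 -0.5 -0.8 0 0 0 0.4"

```text
time_s: 47.05
tool_pos: [0.4741, -0.1722, 0.2687]
tool_rot: [179.9, -0.1, 0.2]
force: [-0.5, 0.1, 0.8]
grip_width: 0.0346
grasp_force: 0.0
```

Run:
```python
from h import *
viewer.read_camera('wrist'); print(env.get_obs()['tool_pos'])
c,im=look('end',[('glue_brush_centre',.14),('cradle_medium_pocket',.01),('heel_small_centre',.042),('heel_medium_centre',.042)])
print('expect handle top',proj(c,[[.373,-.274,.143],[.373,-.274,.1]]))
h=cv2.cvtColor(im,cv2.COLOR_RGB2GRAY)
for cam in('scene','top'):
    viewer.read_camera(cam); cc=viewer.get_calibration(cam)
    print(cam,[(n,np.round(d['location']),round(d['conf'],2)) for n in('glue_brush_centre','weight_centre','heel_small_centre','heel_medium_centre','heel_large_centre') for d in boxes_of(cam,n)[:4]])
    print(proj(cc,[[.373,-.274,.12],[.538,.124,.04],[.403,-.129,.03],[.554,-.162,.03],[.556,.255,.03]]).round())
```

```text
[ 0.4725 -0.1743  0.2678]
glue_brush_centre 0.94 rect c [ 0.4119 -0.2546  0.14  ] size 0.0149 0.0325 angs [ -68.1 -157.7] px (369, 257)
glue_brush_centre 0.71 rect c [0.4548 0.0409 0.14  ] size 0.0918 0.0199 angs [ -59.6 -156.5] px (34, 213)
cradle_medium_pocket 0.7 rect c [ 0.4033 -0.1285  0.01  ] size 0.088 0.0767 angs [-10.4 -97.8] px (245, 217)
cradle_medium_pocket 0.58 rect c [ 0.5547 -0.1625  0.01  ] size 0.0983 0.0812 angs [ -3.6 -91. ] px (270, 91)
heel_small_centre 0.83 rect c [ 0.4033 -0.1294  0.042 ] size 0.0709 0.0498 angs [ -9.2 -97. ] px (243, 226)
heel_medium_centre 0.55 rect c [ 0.5508 -0.162   0.042 ] size 0.0714 0.0532 angs [ -1.9 -90. ] px (269, 95)
expect handle top [[387.2627 296.7426]
 [375.4514 274.0968]]
scene [('glue_brush_centre', array([278., 221.]), 0.82), ('glue_brush_centre', array([247., 215.]), 0.76), ('glue_brush_centre', array([353., 285.]), 0.61), ('weight_centre', array([264., 207.]), 0.77), ('weight_centre', array([236., 186.]), 0.39), ('weight_centre', array([259., 215.]), 0.16), ('heel_small_centre', array([304., 271.]), 0.72), ('heel_small_centre', array([238., 187.]), 0.16), ('heel_medium_centre', array([356., 247.]), 0.76), ('heel_large_centre', array([238., 184.]), 0.75)]
[[355. 274.]
 [266. 202.]
 [306. 270.]
 [357. 245.]
 [237. 187.]]
top [('glue_brush_centre', array([233., 244.]), 0.62), ('weight_centre', array([227., 207.]), 0.79), ('heel_small_centre', array([310., 259.]), 0.78), ('heel_medium_centre', array([313., 258.]), 0.19), ('heel_large_centre', array([178., 198.]), 0.55)]
[[370. 263.]
 [225. 205.]
 [313. 254.]
 [325. 202.]
 [180. 199.]]
```

```bash
python3 -c "
from cell import env
print(env.sign_off())"
```

```text
the job is handed in; nothing more can be done
None
```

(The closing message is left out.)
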